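Gauge the mill spacers and build up the roll journal

ROBOT

A 6-joint arm with a two-finger parallel gripper is mounted at the origin on the work surface. World frame = base frame: x ahead of the robot, y to its left, z up, the work surface at z = 0. Lengths are in m, angles in rad, forces in N, time in s.
With the tool pointing down it reaches from about 0.3 to 0.875 m from the base axis. Payload 6.4 kg.
Tool frame: the origin (TCP) lies at the centre of the arm's flange, where the gripper is bolted on; the fingertips stand 173 mm ahead of it and the grasp point (between the pads) lies 155 mm ahead of it; z points along the fingers, x is the direction in which the jaws open and shut, and the axes are right-handed (so a half turn about z gives the same grasp; the last joint's range is limited). The gripper opens to 85 mm and grips with 20 to 120 N. Pads are 22 mm wide; open, the fingers measure 114 mm over their backs; the gripper's body (76 mm by 85 mm) begins 54 mm behind the grasp point. The pads swing forward as they close: fully open they stand 13 mm farther back than shut.
Start: joints at [-1.437, 0.181, 1.607, -0, 1.354, -0.206], TCP at [0.192, -0.542, 0.405] pointing down, gripper open.
Joint ranges: [-2.99, 2.99], [-0.89, 2.07], [0.3, 2.58], [-1.14, 4.28], [0, 2.63], [-3.12, 3.12]. Speed limits (rad/s): [2.57, 2.57, 3.01, 3.14, 3.14, 3.14].

INTERFACE

Orientations are given as a unit quaternion [w, x, y, z].
In Python, from bench import ctrl gives the robot as it stands. The module is installed in compiled form; this text tells all that it offers.
- The arm moves only by the tool move_arm, never from a script. Its argument "moves" is a list of rows, each an object of numbers: "gripper": the opening in per cent of the stroke, from 0 (shut) to 100 (fully open); "x", "y", "z": the shift along the tool's x, y, z in cm; "roll": the turn about the tool's z in degrees. In form: [{"gripper": .., "x": .., "y": .., "z": .., "roll": ..}, ...]. A call has 1 to 5 rows; each row shifts and turns the commanded pose from where the row before left it, along the tool's axes as they then stand; what a row does not reach is not made up. A row lasts 1/8 s, in which the tool goes at most 62.5 mm and 10.7 degrees, less where a joint would pass 70% of its speed; a pose out of reach is approached as far as the arm can. A call is refused whole if a number of a shift passes 6.25 or a number of a turn 10.7, either way. A call with a gripper value outside its range is refused whole. The fingers move at their own pace and stop on an object; the grip force is fixed at half the most. Time passes only in rows, so rows that do not move let the fingers close. It gives the time, the measured TCP pose, the force and the opening at its end, in the units of the state.
- ctrl.get_obs(): the state, without advancing time (a new reading comes with each control period).
- ctrl.camera(name): name is "side" or "top"; returns a dict with "img" (420x560x3 uint8, red, green, blue), "fx", "fy", "cx", "cy" (pixels), "D" ([k1, k2, p1, p2, k3] as OpenCV has them; the pictures are not rectified), "world_from_camera" (4x4, takes a point from camera to world coordinates). Camera axes: x right, y up, looking along -z (the intrinsics and any distortion apply to the point x, -y, -z); pixel columns grow to the right and rows downward; lengths in m; the calibration is good to about 2 mm. A picture is of the moment at which its call begins. There is no depth.
- ctrl.hand_in(): hands the job in, once; it reports no verdict.
The state is a dict: "time_s": time; "q": joint angles; "dq": joint speeds; "joint_efforts": joint torques, N m; "eef_pos": TCP position; "eef_rot": TCP orientation; "wrist_force": force on the tool from outside, world axes, zero at the start; "torque": the same for the moment, N m; "opening": opening from 0.0 (shut) to 1.0 (fully open).
Only numpy, scipy, OpenCV 4.12 (cv2) and the standard library are available. Lean on these libraries where they do the work, as an engineer would, in place of code of your own. Each camera call takes 0.05 s, during which the arm holds its last target. There are 200 camera calls.

TASK

The rolling mill is being put back together: take the spacer sleeves on the bench one at a time from the tallest to the shortest, and try each on the gauge pin, letting it down as far as it will go. A sleeve that slides all the way down fits: lower it, without dropping it, over the upright journal of the mill roll so that it seats on what is below; one that stops at the pin's tip is undersized and goes in the orange reject tray. When all have been sorted, lower the red keeper ring onto the journal as the top of the stack, and leave the rest of the bench as it was.

Things in the scene. Friction and masses are not known exactly. Their poses are not given: they have to be found in the camera images.
- sleeve1_center (a point): brass-yellow spacer sleeve, a plain ring 24 mm tall, 40 mm outside diameter (39 to 41 over its faces), about 138 g; it starts standing flat on the bench, and may be absent. Its bore is either good (24.5 mm) or undersized (20 mm): only the gauge pin tells. The point is its centre, half-way up its axis; z is the ring's axis. (The five sleeves are 24, 21, 18, 15 and 12 mm tall)
- sleeve2_center (a point): copper-red spacer sleeve, a plain ring 21 mm tall, 40 mm outside diameter (39 to 41 over its faces), about 132 g; it starts standing flat on the bench, and may be absent. Its bore is either good (24.5 mm) or undersized (20 mm): only the gauge pin tells. The point is its centre, half-way up its axis; z is the ring's axis. (The five sleeves are 24, 21, 18, 15 and 12 mm tall)
- sleeve3_center (a point): bright steel spacer sleeve, a plain ring 18 mm tall, 40 mm outside diameter (39 to 41 over its faces), about 126 g; it starts standing flat on the bench, and may be absent. Its bore is either good (24.5 mm) or undersized (20 mm): only the gauge pin tells. The point is its centre, half-way up its axis; z is the ring's axis. (The five sleeves are 24, 21, 18, 15 and 12 mm tall)
- sleeve4_center (a point): green-painted spacer sleeve, a plain ring 15 mm tall, 40 mm outside diameter (39 to 41 over its faces), about 120 g; it starts standing flat on the bench, and may be absent. Its bore is either good (24.5 mm) or undersized (20 mm): only the gauge pin tells. The point is its centre, half-way up its axis; z is the ring's axis. (The five sleeves are 24, 21, 18, 15 and 12 mm tall)
- sleeve5_center (a point): dark steel spacer sleeve, a plain ring 12 mm tall, 40 mm outside diameter (39 to 41 over its faces), about 114 g; it starts standing flat on the bench, and may be absent. Its bore is either good (24.5 mm) or undersized (20 mm): only the gauge pin tells. The point is its centre, half-way up its axis; z is the ring's axis. (The five sleeves are 24, 21, 18, 15 and 12 mm tall)
- keeper_center (a point): red plastic keeper ring, 10 mm tall, 40 mm outside diameter, bore 24.5 mm (known good, not gauged), about 110 g; always there, flat on the bench. The point is its centre, half-way up; z is its axis
- gauge_base (a point): gauge, fixed to the bench: a blue disc 80 mm in diameter and 20 mm high carrying an upright steel gauge pin 22 mm in diameter. The point is on the pin's axis at the top face of the disc, where a good sleeve comes to rest; z is the pin's axis, up
- gauge_tip (a point): tip of the gauge pin, on its axis, 42 mm above the top of the disc; the top 6 mm taper from 22 down to 14 mm in diameter, so an undersized sleeve stops with its underside about 4 mm below the tip, while a good one slides down to the disc
- roll_shoulder (a point): mill roll, fixed upright on a wooden cradle 100 mm square and 15 mm high: a steel roll 66 mm in diameter, 35 mm high, with a shaft end (journal) 22 mm in diameter standing on it. The point is on the journal's axis at the roll's flat shoulder, 50 mm above the bench, where the first sleeve seats; z is up the journal
- roll_tip (a point): tip of the journal, on its axis, 68 mm above the shoulder; the top 6 mm taper from 22 to 14 mm in diameter
- reject_tray_in (a point): orange open reject tray, fixed to the bench, 130 mm along its x, 190 mm along its y, walls 4 mm thick and 28 mm high. The point is the centre of its inner floor, 4 mm above the bench
- jar: bystander: small glass jar with a steel lid, 44 mm in diameter, 55 mm tall; origin at its underside
- screwdriver: bystander: screwdriver 140 mm long lying on the bench
- ring_clamp: bystander: wooden ring clamp 110 mm long, lying
- pliers: bystander: pliers with blue handles, 130 mm long, lying
Not all that is in view belongs to the job. Leave any pink or purple look-alike of the part that bears sleeve3_center alone.

How it is judged:
On the way, in this order (a step that is already met when the one before it is completed fails the run):
1. sleeve1 (if there) is tried on the gauge pin: upright, over the pin, as far down as it goes (horizontal distance between sleeve1_center and gauge_tip below 0.004 m and angle between the z axis of sleeve1_center and the z axis of gauge_tip, either way round below 0.1 rad and z of sleeve1_center in the frame of gauge_tip below -0.022 m), for 0.1 s.
2. sleeve1 (if there) is lowered over the journal in the grip, down to near its seat, not dropped (horizontal distance between sleeve1_center and roll_shoulder below 0.004 m and angle between the z axis of sleeve1_center and the z axis of roll_shoulder, either way round below 0.1 rad and z of sleeve1_center in the frame of roll_shoulder below 0.02 m and contact force between the fingers and sleeve1 above 0.5 N), for 0.1 s.
3. sleeve2 (if there) is tried on the gauge pin: upright, over the pin, as far down as it goes (horizontal distance between sleeve2_center and gauge_tip below 0.004 m and angle between the z axis of sleeve2_center and the z axis of gauge_tip, either way round below 0.1 rad and contact force between sleeve2 and gauge above 0.2 N and z of sleeve2_center in the frame of gauge_tip below 0.0125 m), for 0.1 s.
4. sleeve3 (if there) is tried on the gauge pin: upright, over the pin, as far down as it goes (horizontal distance between sleeve3_center and gauge_tip below 0.004 m and angle between the z axis of sleeve3_center and the z axis of gauge_tip, either way round below 0.1 rad and z of sleeve3_center in the frame of gauge_tip below -0.025 m), for 0.1 s.
5. sleeve3 (if there) is lowered over the journal in the grip, down to near its seat, not dropped (horizontal distance between sleeve3_center and roll_shoulder below 0.004 m and angle between the z axis of sleeve3_center and the z axis of roll_shoulder, either way round below 0.1 rad and z of sleeve3_center in the frame of roll_shoulder below 0.041 m and contact force between the fingers and sleeve3 above 0.5 N), for 0.1 s.
6. sleeve4 (if there) is tried on the gauge pin: upright, over the pin, as far down as it goes (horizontal distance between sleeve4_center and gauge_tip below 0.004 m and angle between the z axis of sleeve4_center and the z axis of gauge_tip, either way round below 0.1 rad and contact force between sleeve4 and gauge above 0.2 N and z of sleeve4_center in the frame of gauge_tip below 0.0095 m), for 0.1 s.
7. sleeve5 (if there) is tried on the gauge pin: upright, over the pin, as far down as it goes (horizontal distance between sleeve5_center and gauge_tip below 0.004 m and angle between the z axis of sleeve5_center and the z axis of gauge_tip, either way round below 0.1 rad and z of sleeve5_center in the frame of gauge_tip below -0.028 m), for 0.1 s.
8. sleeve5 (if there) is lowered over the journal in the grip, down to near its seat, not dropped (horizontal distance between sleeve5_center and roll_shoulder below 0.004 m and angle between the z axis of sleeve5_center and the z axis of roll_shoulder, either way round below 0.1 rad and z of sleeve5_center in the frame of roll_shoulder below 0.056 m and contact force between the fingers and sleeve5 above 0.5 N), for 0.1 s.
9. keeper (if there) is lowered over the journal in the grip, down to near its seat, not dropped (horizontal distance between keeper_center and roll_shoulder below 0.004 m and angle between the z axis of keeper_center and the z axis of roll_shoulder, either way round below 0.1 rad and z of keeper_center in the frame of roll_shoulder below 0.067 m and contact force between the fingers and keeper above 0.5 N), for 0.1 s.
At the end, for the whole second after the job is handed in: Every good sleeve and the keeper are upright on the journal (axis within 4 mm and 0.1 rad), down on the stack with the keeper above them; every undersized sleeve lies inside the reject tray; all at rest (horizontal distance between each of sleeve1_center, sleeve3_center, sleeve5_center, keeper_center and roll_shoulder below 0.004 m and angle between the z axis of each of sleeve1_center, sleeve3_center, sleeve5_center, keeper_center and the z axis of roll_shoulder, either way round below 0.1 rad and z of sleeve1_center in the frame of roll_shoulder below 0.016 m and linear speed of each of sleeve1, sleeve2, sleeve3, sleeve4, sleeve5, keeper below 0.03 m/s and x of sleeve2_center in the frame of reject_tray_in between -0.062 and 0.062 m and y of sleeve2_center in the frame of reject_tray_in between -0.092 and 0.092 m and z of each of sleeve2_center, sleeve4_center in the frame of reject_tray_in below 0.03 m and z of sleeve3_center in the frame of roll_shoulder below 0.037 m and x of sleeve4_center in the frame of reject_tray_in between -0.062 and 0.062 m and y of sleeve4_center in the frame of reject_tray_in between -0.092 and 0.092 m and z of sleeve5_center in the frame of roll_shoulder below 0.052 m and z of keeper_center in the frame of roll_shoulder below 0.063 m); the robot touches nothing.
It fails at once if the jar is pushed aside (5 cm) or tipped over (distance of jar from where it was at the start of the episode above 0.05 m or angle between jar's own z axis and vertical above 0.6 rad).
It fails at once if the screwdriver is pushed aside (5 cm) (distance of screwdriver from where it was at the start of the episode above 0.05 m).
It fails at once if the ring_clamp is pushed aside (5 cm) (distance of ring_clamp from where it was at the start of the episode above 0.05 m).
It fails at once if the pliers is pushed aside (5 cm) (distance of pliers from where it was at the start of the episode above 0.05 m).
Of sleeve1, sleeve2, sleeve3, sleeve4, sleeve5 only 3 to 4 are there at a start; the rules pass over those that are not, and their reading is None.
At some moment in a run one of sleeve1, sleeve2, sleeve3, sleeve4, sleeve5, keeper may be knocked a few centimetres aside while the robot is not near it.
It also fails if it takes over 210 s, if anything falls off the work surface, if the arm or the gripper's body presses on something with over 40 N, if the wrist force passes 120 N, or if a joint passes its speed limit or range.

## Working session

There is one attempt and no reset: what is moved stays moved. The work goes in short steps, Python scripts to look and compute and a tool call to move; the robot and the scene stay as the last step left them, time stands still between calls to the robot, and variables do not carry over. Pictures are saved under pics/ and viewed, about 12 in all and at most 16, crops included, and the job is handed in when it is done.

Besides the shell and the picture viewer there is one more tool, called after ">>>" as name(argument=value, ...), one argument or row to a line, values as JSON. move_arm: Moves the arm, as the interface text tells. Its arguments: {"type":"object","properties":{"moves":{"type":"array","items":{"type":"object","properties":{"gripper":{"type":"number"},"x":{"type":"number"},"y":{"type":"number"},"z":{"type":"number"},"roll":{"type":"number"}}}}},"required":["moves"]}

```bash
mkdir -p pics; cat > h.py <<'E'
import numpy as np, cv2
from bench import ctrl
def snap(name,fn=None):
    c=ctrl.camera(name)
    if fn: cv2.imwrite('pics/'+fn,c['img'][:,:,::-1]); np.save('pics/'+fn[:-4]+'.npy',c['img'])
    return c
def K(c): return np.array([[c['fx'],0,c['cx']],[0,c['fy'],c['cy']],[0,0,1.]]),np.array(c['D'],float)
def ray(c,uv):
    k,d=K(c); p=cv2.undistortPoints(np.array(uv,float).reshape(-1,1,2),k,d).reshape(-1,2)
    T=np.array(c['world_from_camera']); v=np.c_[p[:,0],-p[:,1],-np.ones(len(p))]@T[:3,:3].T
    return T[:3,3],v
def atz(c,uv,z):
    o,v=ray(c,uv); return o+v*((z-o[2])/v[:,2])[:,None]
def proj(c,P):
    k,d=K(c); T=np.linalg.inv(np.array(c['world_from_camera'])); q=np.atleast_2d(P)@T[:3,:3].T+T[:3,3]
    return cv2.projectPoints((q*[1,-1,-1]).reshape(-1,1,3),np.zeros(3),np.zeros(3),k,d)[0].reshape(-1,2)
E
python3 - <<'E'
from h import *
np.set_printoptions(precision=4,suppress=True)
for n in('top','side'):
    c=snap(n,n+'0.png'); print(n,c['fx'],c['cx'],c['cy'],c['D'],'\n',np.array(c['world_from_camera']))
print(ctrl.get_obs())
E
```

```text
top 471.5775584818103 278.8911714094194 199.19032641765062 [-0.1014  0.      0.      0.      0.    ] 
 [[-0.0013  0.9957 -0.0923  0.4281]
 [-0.9996 -0.0038 -0.027  -0.0192]
 [-0.0272  0.0922  0.9954  1.1395]
 [ 0.      0.      0.      1.    ]]
side 545.9705714992566 276.4692446791128 216.63743459474344 [0.0201 0.     0.     0.     0.    ] 
 [[-0.9997  0.0097 -0.0242  0.4812]
 [-0.0259 -0.4911  0.8707  1.0396]
 [-0.0034  0.871   0.4912  0.6757]
 [ 0.      0.      0.      1.    ]]
{'time_s': 0.1, 'q': array([-1.4373,  0.1815,  1.6079,  0.    ,  1.3538, -0.2063]), 'dq': array([ 0.0017, -0.0019, -0.0047, -0.0008, -0.0015,  0.0002]), 'joint_efforts': array([  0.0005, -44.5881, -35.2239,  -0.0002,   0.0042,   0.    ]), 'eef_pos': array([ 0.1916, -0.5419,  0.4039]), 'eef_rot': array([-0.0006,  0.8165, -0.5774, -0.0005]), 'wrist_force': array([-0.5638, -0.4229, -0.3463]), 'torque': array([-0.023 ,  0.0173, -0.0053]), 'opening': 0.9946685537444745}
```

View pics/top0.png

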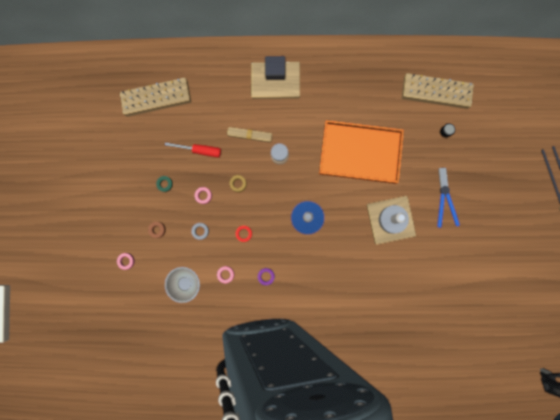

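View pics/side0.png

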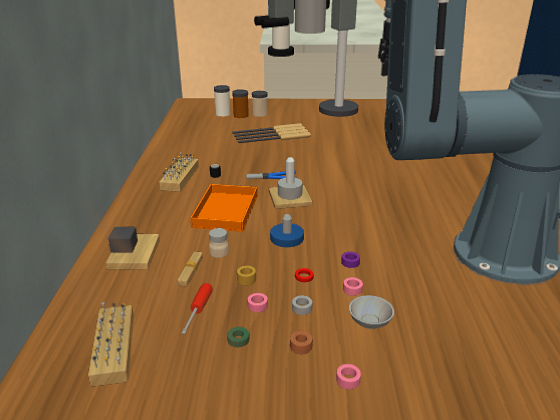

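```bash
cat > m.py <<'E'
from h import *
from scipy.optimize import least_squares
def cyl(x,y,r,z0,z1):
    a=np.linspace(0,2*np.pi,48,endpoint=False); p=np.c_[x+r*np.cos(a),y+r*np.sin(a)]
    return np.r_[np.c_[p,np.full(48,z0)],np.c_[p,np.full(48,z1)]]
def hull(c,x,y,r,z0,z1):
    h=cv2.convexHull(proj(c,cyl(x,y,r,z0,z1)).astype(np.float32)); m=cv2.moments(h)
    return np.array([m['m10'],m['m01']])/m['m00'],m['m00'],h
def blob(img,seed,w=16,thr=38):
    u,v=seed; W=cv2.cvtColor(img,cv2.COLOR_RGB2LAB).astype(float)
    y0,x0=v-w,u-w; s=W[y0:v+w+1,x0:u+w+1]
    edge=np.r_[s[0],s[-1],s[:,0],s[:,-1]]; bg=np.median(edge,0)
    d=np.linalg.norm((s-bg)*[.6,1.3,1.3],axis=2); t=(d>thr).astype(np.uint8)
    n,L,S,_=cv2.connectedComponentsWithStats(t,connectivity=8)
    k=1+np.argmax(S[1:,4]); pts=np.argwhere(L==k)[:,::-1]
    # pixel-square corners so the hull is unbiased
    P=np.concatenate([pts+o for o in ([-.5,-.5],[.5,-.5],[-.5,.5],[.5,.5])])
    h=cv2.convexHull((P+[x0,y0]).astype(np.float32)); m=cv2.moments(h)
    return np.array([m['m10'],m['m01']])/m['m00'],m['m00'],h
def fit(c,cen,r,z0,z1,g):
    return least_squares(lambda p:hull(c,p[0],p[1],r,z0,z1)[0]-cen,g,diff_step=1e-3,x_scale=.01).x
E
cat > a.py <<'E'
from m import *
import sys
T=snap('top');S=snap('side')
items={'s1':((238,183),(246,275),.024,.02),'s2':((157,230),(301,343),.021,.02),'s3':((200,231),(302,305),.018,.02),'s4':((165,184),(238,337),.015,.02),'keep':((244,234),(304,275),.010,.02),'gauge':((308,217),(287,235),.02,.04)}
vis=[]
for c,k in((T,0),(S,1)):
    o=c['img'].copy(); o=cv2.resize(o,None,fx=3,fy=3,interpolation=cv2.INTER_CUBIC)
    for n,it in items.items():
        if n=='gauge' and k==1: continue
        h,r=it[2:]; thr={'s2':18,'s3':22}.get(n,25)
        cen,A,hh=blob(c['img'],it[k],w=22 if n=='gauge' else 16,thr=thr)
        g=atz(c,[cen],h/2)[0,:2]; p=fit(c,cen,r,0,h,g); q=hull(c,*p,r,0,h)
        print(n,k,'px',cen.round(1),'area',round(A),round(q[1]),'xy',p.round(4))
        cv2.polylines(o,[np.int32((hh+.5)*3)],True,(255,255,0)); cv2.polylines(o,[np.int32((q[2]+.5)*3)],True,(0,255,255))
    vis.append(o)
a=vis[0][480:720,330:1290]; 
b=vis[0][530:750,1080:1290]
s=vis[1][720:1080,660:1110]
t=vis[0][490:730,380:1000]
R=np.zeros((600,800,3),np.uint8); R[:240,:620]=t; R[240:600,:450]=s; R[240:450,460:790]=cv2.resize(vis[0][570:745,1080:1270],(330,210))
cv2.imwrite('pics/ov.png',R[:,:,::-1])
o=cv2.resize(S['img'][150:212,260:320],None,fx=5,fy=5); 
E
python3 a.py
```

```text
s1 0 px [241.8 178.7] area 12 240 xy [0.5825 0.101 ]
s2 0 px [163.3 229.2] area 40 248 xy [0.4608 0.2916]
s3 0 px [199.5 230.8] area 259 238 xy [0.457  0.2029]
s4 0 px [164.  183.5] area 235 233 xy [0.5727 0.293 ]
keep 0 px [243.1 233.2] area 248 223 xy [0.4514 0.0978]
gauge 0 px [307.2 217.2] area 976 894 xy [ 0.489  -0.0561]
s1 1 px [245.7 270.7] area 162 342 xy [0.5726 0.096 ]
s2 1 px [307.5 347.8] area 90 502 xy [0.4481 0.3229]
s3 1 px [301.8 304.7] area 370 365 xy [0.4563 0.2027]
s4 1 px [237.9 336.5] area 400 410 xy [0.572  0.2935]
keep 1 px [303.9 274.5] area 240 239 xy [0.4502 0.0973]
```

View pics/ov.png

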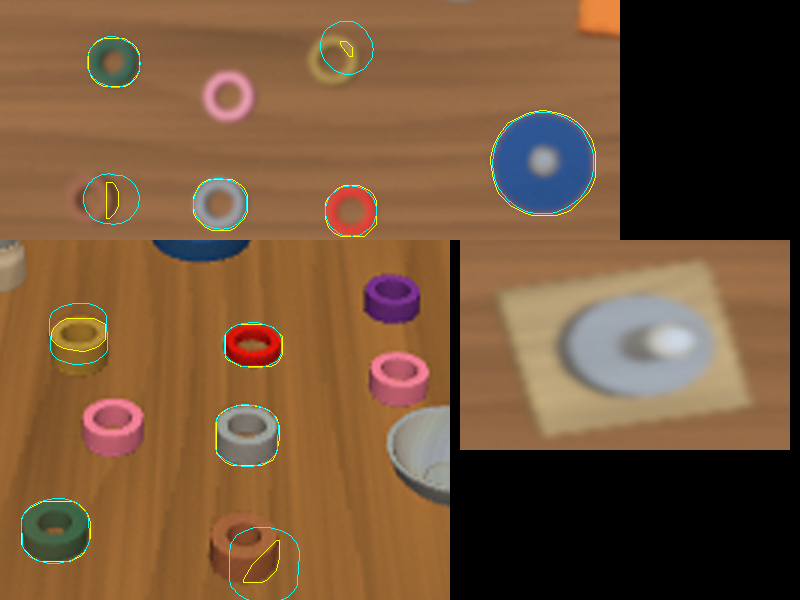

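Candidates (top view): brass sleeve (238,183), copper (157,230), bright steel (200,231), green (165,184), red keeper (244,234). The look-alikes to avoid are pink (203,195), (225,275) and (125,261), and purple (266,276). There is no dark-steel sleeve. The crop confirms steel, green and red; next I refine brass, copper, gauge and roll.

```bash
cat > b.py <<'E'
from m import *
T=snap('top');S=snap('side')
def mh(mask):
    n,L,St,_=cv2.connectedComponentsWithStats(mask.astype(np.uint8),connectivity=8); k=1+np.argmax(St[1:,4])
    pts=np.argwhere(L==k)[:,::-1]; P=np.concatenate([pts+np.array(o) for o in ([-.5,-.5],[.5,-.5],[-.5,.5],[.5,.5])]).astype(np.float32)
    h=cv2.convexHull(P); m=cv2.moments(h); return np.array([m['m10'],m['m01']])/m['m00'],m['m00']
def fitp(c,cen,parts,g):
    def f(p):
        h=cv2.convexHull(np.concatenate([proj(c,cyl(p[0],p[1],*q)) for q in parts]).astype(np.float32)); m=cv2.moments(h)
        f.A=m['m00']; return np.array([m['m10'],m['m01']])/m['m00']-cen
    x=least_squares(f,g,diff_step=1e-3,x_scale=.01).x; f(x); return x,f.A
def win(img,box):
    m=np.zeros(img.shape[:2],bool); m[box[1]:box[3],box[0]:box[2]]=1; return m
def run(nm,c,box,test,parts,g):
    im=c['img'].astype(int); cen,A=mh(test(im[...,0],im[...,1],im[...,2])&win(im,box)); p,A2=fitp(c,cen,parts,g)
    print(nm,cen.round(1),'area',round(A),round(A2),'xy',p.round(4))
G=[(.04,0,.02)]; ring=lambda h:[(.02,0,h)]
blue=lambda r,g,b:b>r+30
run('gauge T',T,(285,195,330,240),blue,G,(.49,-.05)); run('gauge S',S,(265,215,310,250),blue,G,(.49,-.05))
grey=lambda r,g,b:(b>r-15)&(r>60)
R=[(.033,.015,.05),(.011,.05,.112),(.007,.112,.118)]
run('roll T',T,(375,200,412,240),grey,R,(.48,-.26)); run('roll S',S,(275,155,305,200),grey,R,(.48,-.26))
for nm,c,box,h,g in(('s1 T',T,(226,172,250,195),.024,(.57,.11)),('s1 S',S,(232,262,260,288),.024,(.57,.11)),('s2 T',T,(147,219,168,241),.021,(.46,.3)),('s2 S',S,(286,328,316,358),.021,(.46,.3))):
    sub=c['img'][box[1]:box[3],box[0]:box[2]].astype(int)
    e=np.r_[sub[0],sub[-1],sub[:,0],sub[:,-1]]; bg=np.median(e,0); print(nm,'bg',bg,'ring-ish',np.round(np.percentile((sub-bg).reshape(-1,3),[3,50,97],axis=0)).tolist())
    run(nm,c,box,(lambda r,g,b:(r-b)>(bg[0]-bg[2])+ (14 if 's1' in nm else 12)) if 's1' in nm else (lambda r,g,b:(r-g)>(bg[0]-bg[1])+9),ring(h),g)
run('tray T',T,(310,110,415,195),lambda r,g,b:r>b+110,[(.06,0,.02)],(.6,-.2))
o=np.zeros((480,800,3),np.uint8)
for i,(c,u,v) in enumerate(((T,238,183),(T,157,230),(T,395,219),(S,246,275),(S,301,343),(S,289,178))):
    o[240*(i//3):240*(i//3)+240,(i%3)*265:(i%3)*265+240]=cv2.resize(c['img'][v-24:v+24,u-24:u+24],(240,240),interpolation=0)
cv2.imwrite('pics/z.png',o[:,:,::-1])
E
python3 b.py
```

```text
gauge T [307.3 217.3] area 850 894 xy [ 0.4887 -0.0564]
gauge S [286.5 234.6] area 691 722 xy [ 0.4884 -0.0561]
roll T [393.6 218.9] area 651 708 xy [ 0.4833 -0.2578]
roll S [289.7 186.7] area 524 829 xy [ 0.482  -0.2245]
s1 T bg [143.  102.   67.5] ring-ish [[-18.0, -12.0, -10.0], [-2.0, 0.0, -2.0], [27.0, 38.0, 12.0]]
s1 T [238.9 181.9] area 121 240 xy [0.5748 0.1079]
s1 S bg [145.  97.  47.] ring-ish [[-36.0, -19.0, -17.0], [-5.0, -1.0, -3.0], [36.0, 47.0, 7.0]]
s1 S [245.9 270.8] area 172 342 xy [0.5722 0.0963]
s2 T bg [146. 104.  69.] ring-ish [[-40.0, -33.0, -21.0], [-1.0, -2.0, 0.0], [14.0, 3.0, 9.0]]
s2 T [155.3 229.3] area 173 250 xy [0.4606 0.3112]
s2 S bg [146.5  97.   48. ] ring-ish [[-40.0, -37.0, -14.0], [-2.0, -2.0, -1.0], [20.0, 7.0, 13.0]]
s2 S [300.6 339. ] area 317 478 xy [0.4599 0.3008]
tray T [361.3 151.2] area 4492 1980 xy [ 0.6489 -0.1885]
```

View pics/z.png

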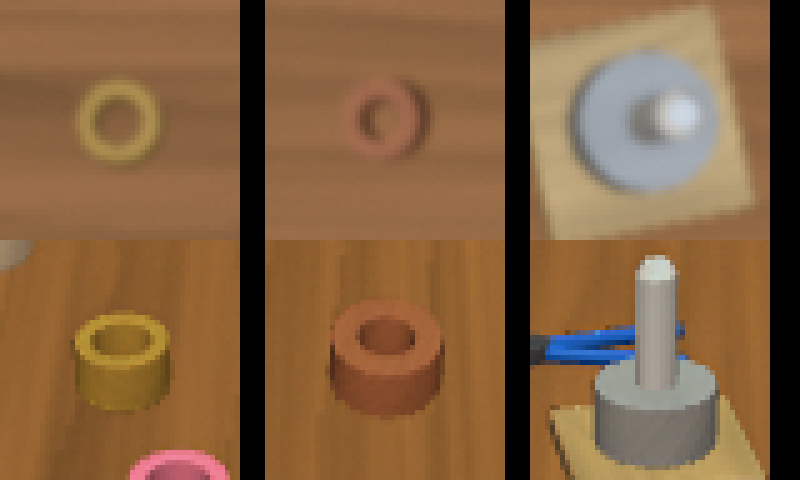

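```bash
python3 - <<'E'
from h import *
T=snap('top');S=snap('side')
for n,c,uv,z in(('s1',T,(237.2,182.9),.024),('s1',S,(245.9,270.5),.024),('s2',T,(155.8,229.2),.021),('s2',S,(300.8,337.9),.021),
 ('roll',T,(394.1,218.5),.05),('tip',T,(399.9,217.5),.118),('tip',S,(289.7,157.9),.118),('roll',S,(289.7,182.3),.05)):
    print(n,atz(c,[uv],z)[0].round(4))
E
```

```text
s1 [0.5711 0.1108 0.024 ]
s1 [0.5707 0.1125 0.024 ]
s2 [0.4605 0.3073 0.021 ]
s2 [0.4598 0.3101 0.021 ]
roll [ 0.4833 -0.256   0.05  ]
tip [ 0.482  -0.2539  0.118 ]
tip [ 0.4827 -0.2566  0.118 ]
roll [ 0.4821 -0.2536  0.05  ]
```

>>> move_arm(
  moves=[
    {"roll": 9.5},
    {"roll": 10.0},
  ],
)

```text
validation failed for argument at $.mo...
```

>>> move_arm(
  moves=[
    {"gripper": 100,"x": 0,"y": 0,"z": 0,"roll": 9.5},
    {"gripper": 100,"x": 0,"y": 0,"z": 0,"roll": 10},
    {"gripper": 75,"x": 0,"y": 0,"z": 0,"roll": 0},
  ],
)

```text
time_s: 0.78
eef_pos: [0.1917, -0.5421, 0.4047]
eef_rot: [-0.0, 0.707, -0.707, 0.0]
wrist_force: [0.1, 0.1, 0.4]
opening: 0.82
```

>>> move_arm(
  moves=[
    {"gripper": 75,"x": -5,"y": -2.9,"z": 0,"roll": 0},
    {"gripper": 75,"x": -5,"y": -2.9,"z": 0,"roll": 0},
    {"gripper": 75,"x": -5,"y": -2.9,"z": 0,"roll": 0},
    {"gripper": 75,"x": -5,"y": -2.9,"z": 0,"roll": 0},
    {"gripper": 75,"x": -5,"y": -2.9,"z": 0,"roll": 0},
  ],
)

```text
time_s: 1.4
eef_pos: [0.3374, -0.2906, 0.4049]
eef_rot: [-0.0, 0.708, -0.706, 0.0]
wrist_force: [0.1, -0.5, 0.1]
opening: 0.75
```

>>> move_arm(
  moves=[
    {"gripper": 75,"x": -5,"y": -2.9,"z": 0,"roll": 0},
    {"gripper": 75,"x": -5,"y": -2.9,"z": 0,"roll": 0},
    {"gripper": 75,"x": -5,"y": -2.9,"z": 0,"roll": 0},
    {"gripper": 75,"x": -5,"y": -2.9,"z": 0,"roll": 0},
    {"gripper": 75,"x": -5,"y": -2.9,"z": 0,"roll": 0},
  ],
)

```text
time_s: 2.02
eef_pos: [0.4826, -0.0404, 0.4051]
eef_rot: [-0.0, 0.708, -0.706, 0.001]
wrist_force: [1.3, 0.0, 0.6]
opening: 0.75
```

>>> move_arm(
  moves=[
    {"gripper": 75,"x": -5,"y": -2.9,"z": 0,"roll": 0},
    {"gripper": 75,"x": -5,"y": -2.9,"z": 0,"roll": 0},
    {"gripper": 75,"x": -5,"y": -2.9,"z": 0,"roll": 0},
    {"gripper": 75,"x": 0,"y": 0,"z": 0,"roll": 0},
    {"gripper": 75,"x": 0,"y": 0,"z": 0,"roll": 0},
  ],
)

```text
time_s: 2.65
eef_pos: [0.5688, 0.1077, 0.4043]
eef_rot: [0.0, 0.708, -0.706, -0.0]
wrist_force: [-0.1, -0.5, 0.2]
opening: 0.754
```

>>> move_arm(
  moves=[
    {"gripper": 75,"x": -0.4,"y": -0.2,"z": 5,"roll": 0},
    {"gripper": 75,"x": 0,"y": 0,"z": 5,"roll": 0},
    {"gripper": 75,"x": 0,"y": 0,"z": 5,"roll": 0},
    {"gripper": 75,"x": 0,"y": 0,"z": 4,"roll": 0},
    {"gripper": 75,"x": 0,"y": 0,"z": 3.5,"roll": 0},
  ],
)

```text
time_s: 3.28
eef_pos: [0.5704, 0.1099, 0.1785]
eef_rot: [-0.0, -0.707, 0.708, 0.0]
wrist_force: [0.4, 0.5, 0.1]
opening: 0.749
```

```bash
python3 - <<'E'
from h import *
S=snap('side');T=snap('top');o=ctrl.get_obs(); print(o['eef_pos'],o['opening'])
e=o['eef_pos']; p=proj(S,e-[0,0,.155])[0]; print('grasp px',p, 'top',proj(T,e-[0,0,.155])[0])
u,v=np.int32(p); a=cv2.resize(S['img'][v-60:v+30,u-60:u+60],None,fx=5,fy=5,interpolation=0)
cv2.imwrite('pics/g1.png',a[:,:,::-1]); print(u-60,v-60)
E
```

```text
[0.56849174 0.11006202 0.17602475] 0.7491995706858583
grasp px [247.10748438 271.02833659] top [237.64718913 184.11991414]
187 211
```

View pics/g1.png

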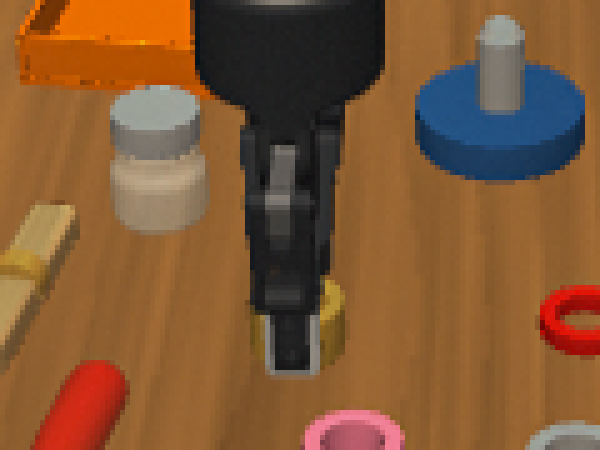

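```bash
python3 - <<'E'
from h import *
S=snap('side'); L=[]
for i in range(4):
    ctrl.camera('side'); L.append(np.r_[ctrl.get_obs()['eef_pos'],ctrl.get_obs()['q']])
print(np.round(L,4))
for x in(.568,.571): print(x,proj(S,[[x,.11+.045,.015],[x,.11,.012]]))
E
```

```text
[[ 5.7100e-01  1.1050e-01  1.8020e-01 -1.2700e-02  4.9040e-01  1.7161e+00
  -2.0000e-04  9.3570e-01  1.5595e+00]
 [ 5.7170e-01  1.1080e-01  1.8130e-01 -1.2300e-02  4.8920e-01  1.7150e+00
  -1.0000e-04  9.3550e-01  1.5597e+00]
 [ 5.7200e-01  1.1100e-01  1.8180e-01 -1.1800e-02  4.8850e-01  1.7145e+00
  -1.0000e-04  9.3530e-01  1.5599e+00]
 [ 5.7210e-01  1.1120e-01  1.8200e-01 -1.1500e-02  4.8830e-01  1.7144e+00
  -1.0000e-04  9.3510e-01  1.5601e+00]]
0.568 [[245.81125885 286.43517361]
 [247.47394161 274.57732439]]
0.571 [[244.31987778 286.4164752 ]
 [246.03592728 274.55996641]]
```

>>> move_arm(
  moves=[
    {"gripper": 75,"x": 0,"y": 0,"z": 0,"roll": 0},
    {"gripper": 75,"x": 0,"y": 0,"z": 0,"roll": 0},
    {"gripper": 75,"x": 0,"y": 0,"z": 0,"roll": 0},
  ],
)

```text
time_s: 4.0
eef_pos: [0.5711, 0.1118, 0.18]
eef_rot: [0.0, -0.707, 0.707, -0.0]
wrist_force: [0.6, 0.3, -0.4]
opening: 0.75
```

>>> move_arm(
  moves=[
    {"gripper": 30,"x": 0,"y": 0,"z": 0.2,"roll": 0},
    {"gripper": 30,"x": 0,"y": 0,"z": 0,"roll": 0},
    {"gripper": 30,"x": 0,"y": 0,"z": 0,"roll": 0},
    {"gripper": 30,"x": 0,"y": 0,"z": 0,"roll": 0},
    {"gripper": 30,"x": 0,"y": 0,"z": 0,"roll": 0},
  ],
)

```text
time_s: 4.62
eef_pos: [0.5711, 0.1117, 0.1778]
eef_rot: [0.0, -0.707, 0.707, -0.0]
wrist_force: [0.6, 1.2, 1.6]
opening: 0.447
```

>>> move_arm(
  moves=[
    {"gripper": 30,"x": 0,"y": 0,"z": -2,"roll": 0},
    {"gripper": 30,"x": 0,"y": 0,"z": -4,"roll": 0},
    {"gripper": 30,"x": 4,"y": 2,"z": -3,"roll": 0},
    {"gripper": 30,"x": 4.5,"y": 2.2,"z": -1,"roll": 0},
    {"gripper": 30,"x": 4.5,"y": 2.2,"z": 0,"roll": 0},
  ],
)

```text
time_s: 5.25
eef_pos: [0.5066, -0.0194, 0.28]
eef_rot: [-0.001, 0.707, -0.707, 0.002]
wrist_force: [1.1, -0.2, -2.1]
opening: 0.443
```

>>> move_arm(
  moves=[
    {"gripper": 30,"x": 3.8,"y": 1.86,"z": 0,"roll": 0},
    {"gripper": 30,"x": 0,"y": 0,"z": 0,"roll": 0},
    {"gripper": 30,"x": 0,"y": 0,"z": 0,"roll": 0},
    {"gripper": 30,"x": 0,"y": 0,"z": 1.5,"roll": 0},
    {"gripper": 30,"x": 0,"y": 0,"z": 0,"roll": 0},
  ],
)

```text
time_s: 5.88
eef_pos: [0.4877, -0.0552, 0.2609]
eef_rot: [0.001, 0.707, -0.707, -0.002]
wrist_force: [-0.4, -0.3, -2.0]
opening: 0.44
```

>>> move_arm(
  moves=[
    {"gripper": 30,"x": 0,"y": 0,"z": 0,"roll": 0},
    {"gripper": 30,"x": 0,"y": 0,"z": 0,"roll": 0},
    {"gripper": 30,"x": 0,"y": 0,"z": 0,"roll": 0},
  ],
)

```text
time_s: 6.25
eef_pos: [0.4885, -0.0562, 0.2629]
eef_rot: [0.0, -0.707, 0.707, -0.0]
wrist_force: [0.4, 0.1, -1.0]
opening: 0.438
```

```bash
cat > look.py <<'E'
import sys
from h import *
S=snap('side');T=snap('top');o=ctrl.get_obs(); print(o['time_s'],o['eef_pos'],o['opening'],o['wrist_force'])
fn,u,v,w=sys.argv[1],*map(int,sys.argv[2:5])
cv2.imwrite('pics/'+fn,cv2.resize(S['img'][v-w:v+w,u-w:u+w],(600,600),interpolation=0)[:,:,::-1]); print('org',u-w,v-w,'scale',300/w)
E
python3 look.py g2.png 287 215 40
```

```text
6.35 [ 0.48841837 -0.05632036  0.26286205] 0.43994411109396403 [-0.60097849 -0.60640466 -1.47192046]
org 247 175 scale 7.5
```

View pics/g2.png

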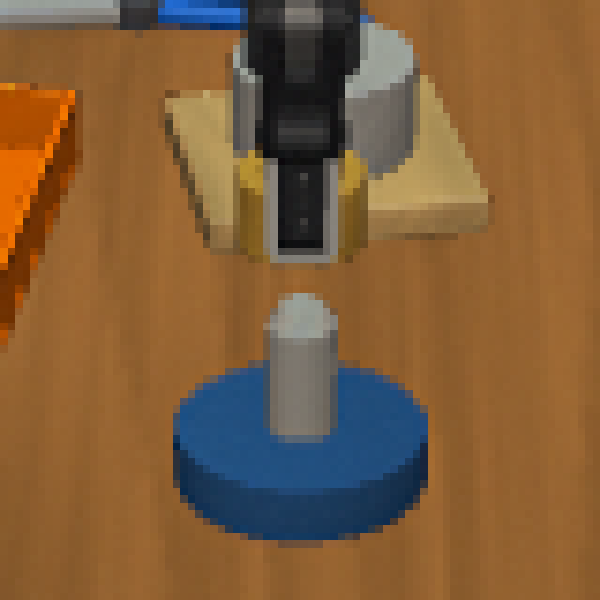

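>>> move_arm(
  moves=[
    {"gripper": 30,"x": 0,"y": 0,"z": 1.5,"roll": 0},
    {"gripper": 30,"x": 0,"y": 0,"z": 1,"roll": 0},
    {"gripper": 30,"x": 0,"y": 0,"z": 0.7,"roll": 0},
    {"gripper": 30,"x": 0,"y": 0,"z": 0,"roll": 0},
    {"gripper": 30,"x": 0,"y": 0,"z": 0,"roll": 0},
  ],
)

```text
time_s: 6.98
eef_pos: [0.4885, -0.0563, 0.2308]
eef_rot: [0.0, -0.707, 0.707, -0.0]
wrist_force: [-0.4, 0.1, -0.7]
opening: 0.441
```

>>> move_arm(
  moves=[
    {"gripper": 30,"x": 0,"y": 0,"z": 1,"roll": 0},
    {"gripper": 30,"x": 0,"y": 0,"z": 1,"roll": 0},
    {"gripper": 30,"x": 0,"y": 0,"z": 0.8,"roll": 0},
    {"gripper": 30,"x": 0,"y": 0,"z": 0.2,"roll": 0},
    {"gripper": 30,"x": 0,"y": 0,"z": 0,"roll": 0},
  ],
)

```text
time_s: 7.6
eef_pos: [0.4883, -0.0563, 0.2005]
eef_rot: [-0.0, -0.707, 0.707, 0.0]
wrist_force: [0.2, -0.6, -2.1]
opening: 0.437
```

>>> move_arm(
  moves=[
    {"gripper": 30,"x": 0,"y": 0,"z": 0.2,"roll": 0},
    {"gripper": 30,"x": 0,"y": 0,"z": 0.1,"roll": 0},
    {"gripper": 30,"x": 0,"y": 0,"z": 0,"roll": 0},
    {"gripper": 30,"x": 0,"y": 0,"z": 0,"roll": 0},
  ],
)

```text
time_s: 8.1
eef_pos: [0.4884, -0.0563, 0.1978]
eef_rot: [0.0, -0.707, 0.707, -0.0]
wrist_force: [1.4, 0.6, -1.2]
opening: 0.442
```

>>> move_arm(
  moves=[
    {"gripper": 30,"x": 0,"y": 0,"z": -2,"roll": 0},
    {"gripper": 30,"x": 0,"y": 0,"z": -4,"roll": 0},
    {"gripper": 30,"x": 0,"y": 0,"z": -3.7,"roll": 0},
    {"gripper": 30,"x": 3,"y": 0,"z": -2,"roll": 0},
    {"gripper": 30,"x": 5,"y": 0,"z": 0,"roll": 0},
  ],
)

```text
time_s: 8.72
eef_pos: [0.489, -0.1364, 0.3171]
eef_rot: [-0.001, 0.708, -0.706, 0.002]
wrist_force: [1.1, -0.7, -1.2]
opening: 0.439
```

>>> move_arm(
  moves=[
    {"gripper": 30,"x": 5,"y": 0.3,"z": 0,"roll": 0},
    {"gripper": 30,"x": 4.5,"y": 0.3,"z": 0,"roll": 0},
    {"gripper": 30,"x": 2.4,"y": 0,"z": 0,"roll": 0},
    {"gripper": 30,"x": 0,"y": 0,"z": 0,"roll": 0},
    {"gripper": 30,"x": 0,"y": 0,"z": 0,"roll": 0},
  ],
)

```text
time_s: 9.35
eef_pos: [0.4822, -0.2543, 0.3143]
eef_rot: [0.0, -0.707, 0.707, 0.001]
wrist_force: [-0.4, -0.1, -0.9]
opening: 0.438
```

>>> move_arm(
  moves=[
    {"gripper": 30,"x": 0,"y": 0,"z": 0,"roll": 0},
    {"gripper": 30,"x": 0,"y": 0,"z": 0,"roll": 0},
    {"gripper": 30,"x": 0,"y": 0,"z": 0,"roll": 0},
  ],
)

```text
time_s: 9.72
eef_pos: [0.4824, -0.2548, 0.3148]
eef_rot: [-0.0, 0.707, -0.707, 0.0]
wrist_force: [-0.4, 0.0, -1.1]
opening: 0.441
```

```bash
python3 look.py g3.png 289 160 40; python3 - <<'E'
from h import *
S=snap('side');T=snap('top'); e=ctrl.get_obs()['eef_pos']
print(proj(S,[[e[0],e[1],.137],[e[0],e[1],.118],[e[0],e[1],.05]]).round(1))
c=T['img'];cv2.imwrite('pics/g3t.png',cv2.resize(c[179:259,355:435],(600,600),interpolation=0)[:,:,::-1])
E
```

```text
9.825 [ 0.4823028  -0.25500833  0.31473248] 0.43600655502461555 [-0.08295936 -0.64502194 -1.51790148]
org 249 120 scale 7.5
[[289.9 151.2]
 [289.9 158.1]
 [289.7 182. ]]
```

View pics/g3.png

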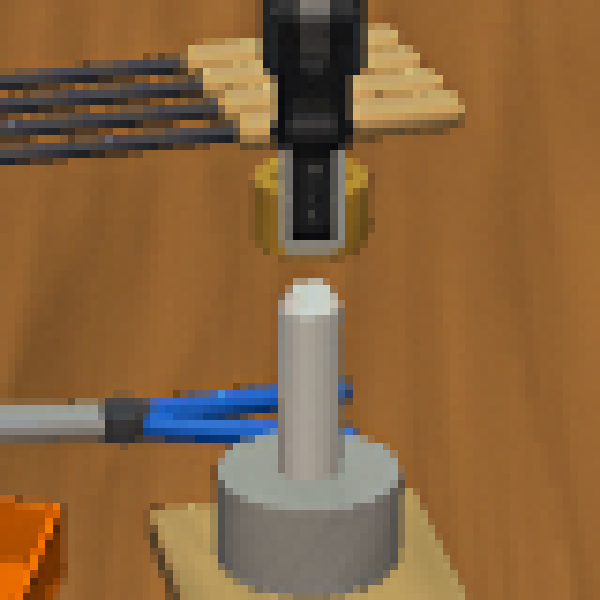

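>>> move_arm(
  moves=[
    {"gripper": 30,"x": 0,"y": 0,"z": 1,"roll": 0},
    {"gripper": 30,"x": 0,"y": 0,"z": 1,"roll": 0},
    {"gripper": 30,"x": 0,"y": 0,"z": 0.8,"roll": 0},
    {"gripper": 30,"x": 0,"y": 0,"z": 0,"roll": 0},
    {"gripper": 30,"x": 0,"y": 0,"z": 0,"roll": 0},
  ],
)

```text
time_s: 10.55
eef_pos: [0.4821, -0.2558, 0.2864]
eef_rot: [-0.0, -0.707, 0.707, -0.0]
wrist_force: [-0.2, -5.2, -3.3]
opening: 0.44
```

>>> move_arm(
  moves=[
    {"gripper": 30,"x": 0.2,"y": 0,"z": 0,"roll": 0},
    {"gripper": 30,"x": 0,"y": 0,"z": 0,"roll": 0},
    {"gripper": 30,"x": 0,"y": 0,"z": 0.5,"roll": 0},
    {"gripper": 30,"x": 0,"y": 0,"z": 0,"roll": 0},
    {"gripper": 30,"x": 0,"y": 0,"z": 0,"roll": 0},
  ],
)

```text
time_s: 11.18
eef_pos: [0.4822, -0.2571, 0.2816]
eef_rot: [0.0, -0.707, 0.707, 0.0]
wrist_force: [-0.5, -0.1, -1.9]
opening: 0.442
```

>>> move_arm(
  moves=[
    {"gripper": 30,"x": 0,"y": 0,"z": 1.3,"roll": 0},
    {"gripper": 30,"x": 0,"y": 0,"z": 1.3,"roll": 0},
    {"gripper": 30,"x": 0,"y": 0,"z": 1.3,"roll": 0},
    {"gripper": 30,"x": 0,"y": 0,"z": 0.9,"roll": 0},
    {"gripper": 30,"x": 0,"y": 0,"z": 0.3,"roll": 0},
  ],
)

```text
time_s: 11.8
eef_pos: [0.482, -0.2571, 0.2296]
eef_rot: [-0.0, -0.707, 0.707, 0.001]
wrist_force: [-0.3, 0.0, -1.3]
opening: 0.441
```

>>> move_arm(
  moves=[
    {"gripper": 30,"x": 0,"y": 0,"z": 0.2,"roll": 0},
    {"gripper": 30,"x": 0,"y": 0,"z": 0.1,"roll": 0},
    {"gripper": 30,"x": 0,"y": 0,"z": 0,"roll": 0},
    {"gripper": 30,"x": 0,"y": 0,"z": 0,"roll": 0},
  ],
)

```text
time_s: 12.3
eef_pos: [0.4823, -0.2574, 0.228]
eef_rot: [0.0, -0.707, 0.707, -0.0]
wrist_force: [0.2, -0.2, -2.1]
opening: 0.444
```

>>> move_arm(
  moves=[
    {"gripper": 75,"x": 0,"y": 0,"z": 0,"roll": 0},
    {"gripper": 75,"x": 0,"y": 0,"z": 0,"roll": 0},
    {"gripper": 75,"x": 0,"y": 0,"z": 0,"roll": 0},
    {"gripper": 75,"x": 0,"y": 0,"z": -2,"roll": 0},
    {"gripper": 75,"x": 0,"y": 0,"z": -5,"roll": 0},
  ],
)

```text
time_s: 12.92
eef_pos: [0.4812, -0.2566, 0.296]
eef_rot: [-0.0, -0.707, 0.707, 0.003]
wrist_force: [0.0, -0.7, -0.1]
opening: 0.75
```

>>> move_arm(
  moves=[
    {"gripper": 75,"x": 0,"y": 0,"z": -3,"roll": 0},
    {"gripper": 75,"x": -5,"y": 0,"z": 0,"roll": 0},
    {"gripper": 75,"x": -6,"y": 0,"z": 0,"roll": 0},
    {"gripper": 75,"x": -6,"y": 0,"z": 0,"roll": 0},
    {"gripper": 75,"x": -6,"y": 0,"z": 0,"roll": 0},
  ],
)

```text
time_s: 13.55
eef_pos: [0.4821, -0.0256, 0.328]
eef_rot: [0.0, -0.707, 0.708, -0.0]
wrist_force: [0.7, 0.1, -0.3]
opening: 0.75
```

```bash
python3 - <<'E'
from h import *
S=snap('side','side1.png');T=snap('top'); o=ctrl.get_obs(); print(o['time_s'],o['eef_pos'])
a=cv2.resize(S['img'][130:390,190:390],(462,600)); b=T['img'][160:255,140:260]; R=np.zeros((600,800,3),np.uint8); R[:,:462]=a; R[:267,463:]=cv2.resize(b,(337,267))
cv2.imwrite('pics/g4.png',R[:,:,::-1])
E
```

```text
13.65 [ 0.48155389 -0.02246978  0.32757793]
```

View pics/g4.png

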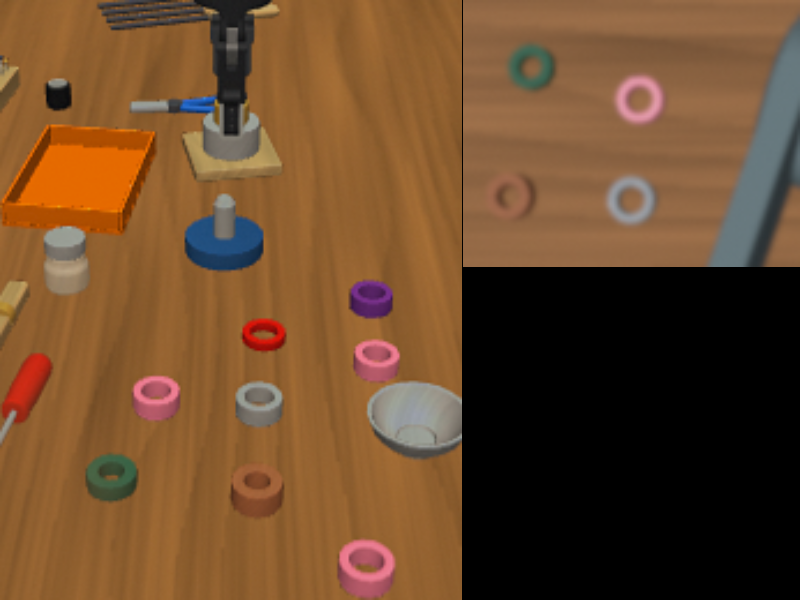

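>>> move_arm(
  moves=[
    {"gripper": 75,"x": -5.6,"y": 0.4,"z": 0,"roll": 0},
    {"gripper": 75,"x": -5.6,"y": 0.4,"z": 0,"roll": 0},
    {"gripper": 75,"x": -5.6,"y": 0.4,"z": 0,"roll": 0},
    {"gripper": 75,"x": -5.6,"y": 0.4,"z": 0,"roll": 0},
    {"gripper": 75,"x": -5.6,"y": 0.4,"z": 0,"roll": 0},
  ],
)

```text
time_s: 14.28
eef_pos: [0.4627, 0.2539, 0.328]
eef_rot: [0.0, -0.707, 0.708, -0.0]
wrist_force: [0.6, -0.3, -0.1]
opening: 0.752
```

>>> move_arm(
  moves=[
    {"gripper": 75,"x": -5.6,"y": 0.2,"z": 2,"roll": 0},
    {"gripper": 75,"x": 0,"y": 0,"z": 5,"roll": 0},
    {"gripper": 75,"x": 0,"y": 0,"z": 4,"roll": 0},
    {"gripper": 75,"x": 0,"y": 0,"z": 2,"roll": 0},
    {"gripper": 75,"x": 0,"y": 0,"z": 1,"roll": 0},
  ],
)

```text
time_s: 14.9
eef_pos: [0.4606, 0.308, 0.1863]
eef_rot: [-0.001, -0.707, 0.707, 0.0]
wrist_force: [-0.3, -0.6, 0.4]
opening: 0.751
```

>>> move_arm(
  moves=[
    {"gripper": 75,"x": 0,"y": 0,"z": 0,"roll": 0},
    {"gripper": 75,"x": 0,"y": 0,"z": 0,"roll": 0},
    {"gripper": 75,"x": 0,"y": 0,"z": 0,"roll": 0},
  ],
)

```text
time_s: 15.28
eef_pos: [0.4611, 0.3089, 0.1889]
eef_rot: [0.001, -0.707, 0.707, -0.0]
wrist_force: [-0.6, -0.6, 0.0]
opening: 0.75
```

>>> move_arm(
  moves=[
    {"gripper": 75,"x": 0,"y": 0.1,"z": 1,"roll": 0},
    {"gripper": 75,"x": 0,"y": 0,"z": 0.4,"roll": 0},
    {"gripper": 75,"x": 0,"y": 0,"z": 0,"roll": 0},
  ],
)

```text
time_s: 15.65
eef_pos: [0.4591, 0.3086, 0.173]
eef_rot: [-0.001, -0.707, 0.707, 0.0]
wrist_force: [1.0, 0.3, 0.2]
opening: 0.749
```

>>> move_arm(
  moves=[
    {"gripper": 30,"x": 0,"y": 0,"z": 0,"roll": 0},
    {"gripper": 30,"x": 0,"y": 0,"z": 0,"roll": 0},
    {"gripper": 30,"x": 0,"y": 0,"z": 0,"roll": 0},
    {"gripper": 30,"x": 0,"y": 0,"z": 0,"roll": 0},
    {"gripper": 30,"x": 0,"y": 0,"z": 0,"roll": 0},
  ],
)

```text
time_s: 16.27
eef_pos: [0.4598, 0.3088, 0.1741]
eef_rot: [0.0, -0.707, 0.707, -0.0]
wrist_force: [-0.4, 0.7, 5.2]
opening: 0.441
```

>>> move_arm(
  moves=[
    {"gripper": 30,"x": 0,"y": 0,"z": -2,"roll": 0},
    {"gripper": 30,"x": 0,"y": 0,"z": -4,"roll": 0},
    {"gripper": 30,"x": 3.5,"y": -0.3,"z": -3,"roll": 0},
    {"gripper": 30,"x": 5,"y": -0.4,"z": 0,"roll": 0},
    {"gripper": 30,"x": 5.5,"y": -0.4,"z": 0,"roll": 0},
  ],
)

```text
time_s: 16.9
eef_pos: [0.4703, 0.1677, 0.2651]
eef_rot: [-0.001, 0.707, -0.707, 0.001]
wrist_force: [0.0, -0.0, -1.9]
opening: 0.439
```

>>> move_arm(
  moves=[
    {"gripper": 30,"x": 5.5,"y": -0.4,"z": 0,"roll": 0},
    {"gripper": 30,"x": 5.5,"y": -0.4,"z": 0,"roll": 0},
    {"gripper": 30,"x": 5.5,"y": -0.4,"z": 0,"roll": 0},
    {"gripper": 30,"x": 4,"y": -0.4,"z": 0,"roll": 0},
    {"gripper": 30,"x": 2,"y": -0.2,"z": 0,"roll": 0},
  ],
)

```text
time_s: 17.52
eef_pos: [0.4882, -0.0584, 0.2646]
eef_rot: [0.0, -0.706, 0.708, -0.0]
wrist_force: [0.1, 0.2, -1.3]
opening: 0.438
```

>>> move_arm(
  moves=[
    {"gripper": 30,"x": 0,"y": 0,"z": 0,"roll": 0},
    {"gripper": 30,"x": 0,"y": 0,"z": 1.5,"roll": 0},
    {"gripper": 30,"x": 0,"y": 0,"z": 0,"roll": 0},
    {"gripper": 30,"x": 0,"y": 0,"z": 0,"roll": 0},
    {"gripper": 30,"x": 0,"y": 0,"z": 0,"roll": 0},
  ],
)

```text
time_s: 18.15
eef_pos: [0.4884, -0.0559, 0.2488]
eef_rot: [-0.0, 0.707, -0.707, 0.0]
wrist_force: [-0.4, -0.3, -1.4]
opening: 0.439
```

>>> move_arm(
  moves=[
    {"gripper": 30,"x": 0,"y": 0,"z": 0.8,"roll": 0},
    {"gripper": 30,"x": 0,"y": 0,"z": 0.5,"roll": 0},
    {"gripper": 30,"x": 0,"y": 0,"z": 0.3,"roll": 0},
    {"gripper": 30,"x": 0,"y": 0,"z": 0,"roll": 0},
    {"gripper": 30,"x": 0,"y": 0,"z": 0,"roll": 0},
  ],
)

```text
time_s: 18.77
eef_pos: [0.4884, -0.0563, 0.2328]
eef_rot: [0.0, -0.707, 0.707, -0.0]
wrist_force: [-0.4, -0.3, -1.4]
opening: 0.438
```

>>> move_arm(
  moves=[
    {"gripper": 30,"x": 0,"y": 0,"z": 0.15,"roll": 0},
    {"gripper": 30,"x": 0,"y": 0,"z": 0,"roll": 0},
    {"gripper": 30,"x": 0,"y": 0,"z": 0,"roll": 0},
  ],
)

```text
time_s: 19.15
eef_pos: [0.4884, -0.0563, 0.2313]
eef_rot: [0.0, -0.707, 0.707, -0.0]
wrist_force: [-0.9, -0.0, -1.3]
opening: 0.441
```

>>> move_arm(
  moves=[
    {"gripper": 30,"x": 0,"y": 0,"z": 0.15,"roll": 0},
    {"gripper": 30,"x": 0,"y": 0,"z": 0,"roll": 0},
    {"gripper": 30,"x": 0,"y": 0,"z": 0,"roll": 0},
  ],
)

```text
time_s: 19.52
eef_pos: [0.4886, -0.0564, 0.2306]
eef_rot: [0.0, -0.707, 0.707, -0.0]
wrist_force: [-3.4, 1.6, 8.4]
opening: 0.439
```

>>> move_arm(
  moves=[
    {"gripper": 30,"x": 0,"y": 0,"z": 0.1,"roll": 0},
    {"gripper": 30,"x": 0,"y": 0,"z": 0,"roll": 0},
    {"gripper": 30,"x": 0,"y": 0,"z": 0,"roll": 0},
  ],
)

```text
time_s: 19.9
eef_pos: [0.4887, -0.0564, 0.2304]
eef_rot: [-0.0, -0.707, 0.707, -0.0]
wrist_force: [-6.5, 2.1, 17.3]
opening: 0.444
```

>>> move_arm(
  moves=[
    {"gripper": 30,"x": 0,"y": 0,"z": -3,"roll": 0},
    {"gripper": 30,"x": 1,"y": -1,"z": -3,"roll": 0},
    {"gripper": 30,"x": 3,"y": -5,"z": 0,"roll": 0},
    {"gripper": 30,"x": 3,"y": -5,"z": 0,"roll": 0},
    {"gripper": 30,"x": 2.9,"y": -4.9,"z": 0,"roll": 0},
  ],
)

```text
time_s: 20.52
eef_pos: [0.6487, -0.1563, 0.2887]
eef_rot: [0.0, -0.707, 0.707, -0.0]
wrist_force: [0.4, -0.5, -0.8]
opening: 0.44
```

>>> move_arm(
  moves=[
    {"gripper": 30,"x": 0,"y": 0,"z": 0,"roll": 0},
    {"gripper": 30,"x": 0,"y": 0,"z": 4,"roll": 0},
    {"gripper": 30,"x": 0,"y": 0,"z": 4,"roll": 0},
    {"gripper": 30,"x": 0,"y": 0,"z": 1.5,"roll": 0},
    {"gripper": 30,"x": 0,"y": 0,"z": 0,"roll": 0},
  ],
)

```text
time_s: 21.15
eef_pos: [0.6467, -0.1549, 0.1928]
eef_rot: [-0.0, -0.707, 0.707, 0.001]
wrist_force: [0.3, -0.9, -1.1]
opening: 0.441
```

```bash
python3 look.py g5.png 240 215 50
```

```text
21.25 [ 0.64796118 -0.15556282  0.19547262] 0.4379286043686256 [-0.52441361  0.42836066 -1.29139471]
org 190 165 scale 6.0
```

View pics/g5.png

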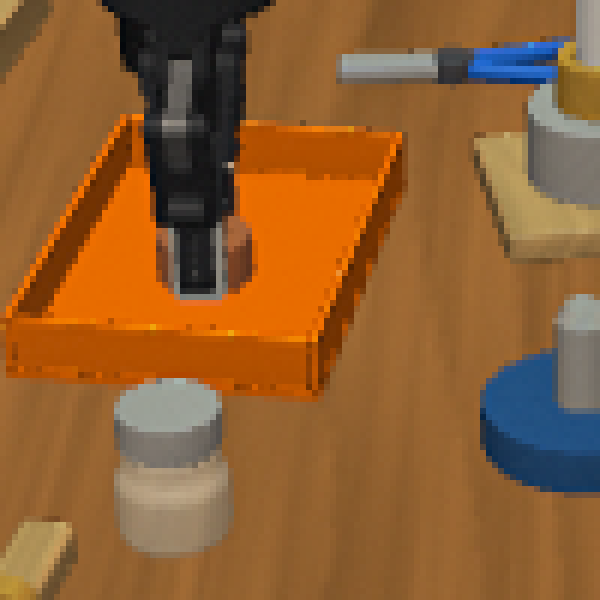

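>>> move_arm(
  moves=[
    {"gripper": 30,"x": 0,"y": 0,"z": 1,"roll": 0},
    {"gripper": 30,"x": 0,"y": 0,"z": 0.5,"roll": 0},
    {"gripper": 30,"x": 0,"y": 0,"z": 0.1,"roll": 0},
    {"gripper": 30,"x": 0,"y": 0,"z": 0,"roll": 0},
    {"gripper": 30,"x": 0,"y": 0,"z": 0,"roll": 0},
  ],
)

```text
time_s: 21.88
eef_pos: [0.6474, -0.1554, 0.1782]
eef_rot: [0.0, -0.707, 0.707, -0.0]
wrist_force: [-2.9, 0.9, 4.4]
opening: 0.442
```

>>> move_arm(
  moves=[
    {"gripper": 58,"x": 0,"y": 0,"z": 0,"roll": 0},
    {"gripper": 58,"x": 0,"y": 0,"z": 0,"roll": 0},
    {"gripper": 58,"x": 0,"y": 0,"z": -2,"roll": 0},
    {"gripper": 58,"x": 0,"y": 0,"z": -5,"roll": 0},
    {"gripper": 75,"x": 0,"y": 0,"z": -5,"roll": 0},
  ],
)

```text
time_s: 22.5
eef_pos: [0.6473, -0.1554, 0.3001]
eef_rot: [0.0, -0.707, 0.707, -0.0]
wrist_force: [0.5, -0.0, -0.0]
opening: 0.748
```

>>> move_arm(
  moves=[
    {"gripper": 75,"x": -5.1,"y": 2.7,"z": 0,"roll": 0},
    {"gripper": 75,"x": -5.1,"y": 2.7,"z": 0,"roll": 0},
    {"gripper": 75,"x": -5.1,"y": 2.7,"z": 0,"roll": 0},
    {"gripper": 75,"x": -5.1,"y": 2.7,"z": 0,"roll": 0},
    {"gripper": 75,"x": 0,"y": 2.7,"z": 0,"roll": 0},
  ],
)

```text
time_s: 23.12
eef_pos: [0.5113, 0.0517, 0.2992]
eef_rot: [-0.001, 0.708, -0.706, 0.001]
wrist_force: [-0.3, 0.0, -0.1]
opening: 0.751
```

```bash
cat > chk.py <<'E'
from m import *
T=snap('top');S=snap('side');print(ctrl.get_obs()['time_s'])
items={'s3':((200,231),(302,305),.018),'s4':((165,184),(238,337),.015),'keep':((244,234),(304,275),.010)}
for n,it in items.items():
    for c,k in((T,0),(S,1)):
        try:
            cen,A,_=blob(c['img'],it[k],thr=22 if n=='s3' else 25); p=fit(c,cen,.02,0,it[2],atz(c,[cen],it[2]/2)[0,:2]); print(n,'TS'[k],round(A),p.round(4))
        except Exception as e: print(n,k,'fail')
E
python3 chk.py
```

```text
23.225
s3 T 840 [0.4571 0.2064]
s3 S 370 [0.4563 0.2027]
s4 T 234 [0.5728 0.293 ]
s4 S 400 [0.572  0.2935]
keep T 248 [0.4514 0.0978]
keep S 240 [0.4502 0.0973]
```

>>> move_arm(
  moves=[
    {"gripper": 75,"x": -5,"y": 1.8,"z": 0,"roll": 0},
    {"gripper": 75,"x": -5,"y": 1.8,"z": 0,"roll": 0},
    {"gripper": 75,"x": -5.4,"y": 1.95,"z": 0,"roll": 0},
    {"gripper": 75,"x": 0,"y": 0,"z": 4,"roll": 0},
    {"gripper": 75,"x": 0,"y": 0,"z": 4,"roll": 0},
  ],
)

```text
time_s: 23.85
eef_pos: [0.4583, 0.2036, 0.2186]
eef_rot: [-0.002, 0.707, -0.707, 0.001]
wrist_force: [0.7, -0.3, -0.3]
opening: 0.748
```

>>> move_arm(
  moves=[
    {"gripper": 75,"x": 0,"y": 0,"z": 3,"roll": 0},
    {"gripper": 75,"x": 0,"y": 0,"z": 1.2,"roll": 0},
    {"gripper": 75,"x": 0,"y": 0,"z": 0,"roll": 0},
    {"gripper": 75,"x": 0,"y": 0,"z": 0,"roll": 0},
    {"gripper": 75,"x": 0,"y": 0,"z": 0,"roll": 0},
  ],
)

```text
time_s: 24.48
eef_pos: [0.4577, 0.2028, 0.177]
eef_rot: [0.001, -0.707, 0.707, -0.001]
wrist_force: [-0.0, -0.1, -0.1]
opening: 0.75
```

>>> move_arm(
  moves=[
    {"gripper": 30,"x": 0,"y": 0,"z": 0,"roll": 0},
    {"gripper": 30,"x": 0,"y": 0,"z": 0,"roll": 0},
    {"gripper": 30,"x": 0,"y": 0,"z": 0,"roll": 0},
    {"gripper": 30,"x": 0,"y": 0,"z": 0,"roll": 0},
    {"gripper": 30,"x": 0,"y": 0,"z": 0,"roll": 0},
  ],
)

```text
time_s: 25.1
eef_pos: [0.4573, 0.2028, 0.1768]
eef_rot: [0.0, -0.707, 0.707, -0.0]
wrist_force: [-1.9, -0.9, 9.1]
opening: 0.438
```

>>> move_arm(
  moves=[
    {"gripper": 30,"x": 0,"y": 0,"z": -2,"roll": 0},
    {"gripper": 30,"x": 0,"y": 0,"z": -4,"roll": 0},
    {"gripper": 30,"x": 4,"y": -0.5,"z": -3,"roll": 0},
    {"gripper": 30,"x": 5.5,"y": -0.7,"z": 0,"roll": 0},
    {"gripper": 30,"x": 5.5,"y": -0.7,"z": 0,"roll": 0},
  ],
)

```text
time_s: 25.72
eef_pos: [0.4759, 0.0515, 0.2664]
eef_rot: [-0.0, 0.707, -0.707, 0.001]
wrist_force: [1.4, -0.2, -1.5]
opening: 0.441
```

>>> move_arm(
  moves=[
    {"gripper": 30,"x": 5.5,"y": -0.7,"z": 0,"roll": 0},
    {"gripper": 30,"x": 4,"y": -0.4,"z": 0,"roll": 0},
    {"gripper": 30,"x": 1.4,"y": -0.1,"z": 0,"roll": 0},
    {"gripper": 30,"x": 0,"y": 0,"z": 0,"roll": 0},
    {"gripper": 30,"x": 0,"y": 0,"z": 0,"roll": 0},
  ],
)

```text
time_s: 26.35
eef_pos: [0.4875, -0.0551, 0.2654]
eef_rot: [0.0, 0.707, -0.707, -0.001]
wrist_force: [-0.1, 0.6, -1.9]
opening: 0.442
```

>>> move_arm(
  moves=[
    {"gripper": 30,"x": 0,"y": 0,"z": 1.5,"roll": 0},
    {"gripper": 30,"x": 0,"y": 0,"z": 0,"roll": 0},
    {"gripper": 30,"x": 0,"y": 0,"z": 0,"roll": 0},
  ],
)

```text
time_s: 26.72
eef_pos: [0.4877, -0.0558, 0.2503]
eef_rot: [0.0, 0.707, -0.707, -0.0]
wrist_force: [-0.0, -0.4, -0.6]
opening: 0.441
```

>>> move_arm(
  moves=[
    {"gripper": 30,"x": 0,"y": -0.05,"z": 1,"roll": 0},
    {"gripper": 30,"x": 0,"y": 0,"z": 0.8,"roll": 0},
    {"gripper": 30,"x": 0,"y": 0,"z": 0.6,"roll": 0},
    {"gripper": 30,"x": 0,"y": 0,"z": 0,"roll": 0},
    {"gripper": 30,"x": 0,"y": 0,"z": 0,"roll": 0},
  ],
)

```text
time_s: 27.35
eef_pos: [0.4884, -0.0563, 0.2267]
eef_rot: [-0.0, -0.707, 0.707, 0.0]
wrist_force: [-0.4, -0.2, -1.4]
opening: 0.439
```

Slides freely; on down to the disc (TCP ≈ 0.1968).

>>> move_arm(
  moves=[
    {"gripper": 30,"x": 0,"y": 0,"z": 1,"roll": 0},
    {"gripper": 30,"x": 0,"y": 0,"z": 1,"roll": 0},
    {"gripper": 30,"x": 0,"y": 0,"z": 0.6,"roll": 0},
    {"gripper": 30,"x": 0,"y": 0,"z": 0.2,"roll": 0},
    {"gripper": 30,"x": 0,"y": 0,"z": 0.2,"roll": 0},
  ],
)

```text
time_s: 27.98
eef_pos: [0.4883, -0.0563, 0.1968]
eef_rot: [-0.0, -0.707, 0.707, 0.0]
wrist_force: [-5.6, 2.1, 17.4]
opening: 0.442
```

>>> move_arm(
  moves=[
    {"gripper": 30,"x": 0,"y": 0,"z": 0.1,"roll": 0},
    {"gripper": 30,"x": 0,"y": 0,"z": 0,"roll": 0},
    {"gripper": 30,"x": 0,"y": 0,"z": 0,"roll": 0},
  ],
)

```text
time_s: 28.35
eef_pos: [0.4883, -0.0562, 0.1968]
eef_rot: [-0.0, -0.707, 0.707, 0.0]
wrist_force: [-6.3, 1.2, 11.8]
opening: 0.444
```

>>> move_arm(
  moves=[
    {"gripper": 30,"x": 0,"y": 0,"z": -2,"roll": 0},
    {"gripper": 30,"x": 0,"y": 0,"z": -4,"roll": 0},
    {"gripper": 30,"x": 0,"y": 0,"z": -4,"roll": 0},
    {"gripper": 30,"x": 3,"y": 0,"z": -2,"roll": 0},
    {"gripper": 30,"x": 5,"y": 0,"z": 0,"roll": 0},
  ],
)

```text
time_s: 28.98
eef_pos: [0.489, -0.1364, 0.3182]
eef_rot: [-0.001, 0.708, -0.706, 0.002]
wrist_force: [0.2, -0.5, -1.7]
opening: 0.439
```

>>> move_arm(
  moves=[
    {"gripper": 30,"x": 5,"y": 0.3,"z": 0,"roll": 0},
    {"gripper": 30,"x": 4.5,"y": 0.3,"z": 0,"roll": 0},
    {"gripper": 30,"x": 2.6,"y": 0,"z": 0,"roll": 0},
    {"gripper": 30,"x": 0,"y": 0,"z": 0,"roll": 0},
    {"gripper": 30,"x": 0,"y": 0,"z": 0,"roll": 0},
  ],
)

```text
time_s: 29.6
eef_pos: [0.4821, -0.2566, 0.3154]
eef_rot: [0.0, -0.707, 0.707, 0.001]
wrist_force: [-0.6, -0.4, -1.7]
opening: 0.443
```

>>> move_arm(
  moves=[
    {"gripper": 30,"x": 0,"y": 0,"z": 0,"roll": 0},
    {"gripper": 30,"x": 0,"y": 0,"z": 0,"roll": 0},
    {"gripper": 30,"x": 0,"y": 0,"z": 0,"roll": 0},
  ],
)

```text
time_s: 29.98
eef_pos: [0.4823, -0.2568, 0.3158]
eef_rot: [-0.0, 0.707, -0.707, 0.0]
wrist_force: [-0.7, -0.4, -1.4]
opening: 0.437
```

>>> move_arm(
  moves=[
    {"gripper": 30,"x": 0,"y": 0,"z": 1.2,"roll": 0},
    {"gripper": 30,"x": 0,"y": 0,"z": 1,"roll": 0},
    {"gripper": 30,"x": 0,"y": 0,"z": 0.8,"roll": 0},
    {"gripper": 30,"x": 0,"y": 0,"z": 0.2,"roll": 0},
    {"gripper": 30,"x": 0,"y": 0,"z": 0,"roll": 0},
  ],
)

```text
time_s: 30.6
eef_pos: [0.4822, -0.2573, 0.2834]
eef_rot: [-0.0, -0.707, 0.707, 0.0]
wrist_force: [0.7, 0.4, -1.8]
opening: 0.441
```

>>> move_arm(
  moves=[
    {"gripper": 30,"x": 0,"y": 0,"z": 1.2,"roll": 0},
    {"gripper": 30,"x": 0,"y": 0,"z": 1,"roll": 0},
    {"gripper": 30,"x": 0,"y": 0,"z": 0.6,"roll": 0},
    {"gripper": 30,"x": 0,"y": 0,"z": 0.3,"roll": 0},
    {"gripper": 30,"x": 0,"y": 0,"z": 0,"roll": 0},
  ],
)

```text
time_s: 31.22
eef_pos: [0.4821, -0.2572, 0.2524]
eef_rot: [-0.0, -0.707, 0.707, 0.0]
wrist_force: [-0.4, -0.8, -1.1]
opening: 0.443
```

>>> move_arm(
  moves=[
    {"gripper": 30,"x": 0,"y": 0,"z": 0.15,"roll": 0},
    {"gripper": 30,"x": 0,"y": 0,"z": 0,"roll": 0},
    {"gripper": 30,"x": 0,"y": 0,"z": 0,"roll": 0},
  ],
)

```text
time_s: 31.6
eef_pos: [0.4822, -0.2573, 0.2513]
eef_rot: [-0.0, -0.707, 0.707, -0.0]
wrist_force: [0.5, -0.0, -1.3]
opening: 0.442
```

>>> move_arm(
  moves=[
    {"gripper": 30,"x": 0,"y": 0,"z": 0.06,"roll": 0},
    {"gripper": 30,"x": 0,"y": 0,"z": 0,"roll": 0},
    {"gripper": 75,"x": 0,"y": 0,"z": 0,"roll": 0},
    {"gripper": 75,"x": 0,"y": 0,"z": 0,"roll": 0},
    {"gripper": 75,"x": 0,"y": 0,"z": 0,"roll": 0},
  ],
)

```text
time_s: 32.22
eef_pos: [0.4823, -0.2573, 0.2506]
eef_rot: [0.0, -0.707, 0.707, -0.0]
wrist_force: [0.1, 0.5, 0.4]
opening: 0.75
```

>>> move_arm(
  moves=[
    {"gripper": 75,"x": 0,"y": 0,"z": -2,"roll": 0},
    {"gripper": 75,"x": 0,"y": 0,"z": -4,"roll": 0},
    {"gripper": 75,"x": 0,"y": 0,"z": -2,"roll": 0},
    {"gripper": 75,"x": -5,"y": 0,"z": 0,"roll": 0},
    {"gripper": 75,"x": -5,"y": 0,"z": 0,"roll": 0},
  ],
)

```text
time_s: 32.85
eef_pos: [0.4822, -0.1566, 0.331]
eef_rot: [0.0, -0.706, 0.708, -0.001]
wrist_force: [0.1, 0.9, 0.7]
opening: 0.751
```

>>> move_arm(
  moves=[
    {"gripper": 75,"x": -5.5,"y": -1,"z": 0,"roll": 0},
    {"gripper": 75,"x": -5.5,"y": -1,"z": 0,"roll": 0},
    {"gripper": 75,"x": -5.5,"y": -1,"z": 0,"roll": 0},
    {"gripper": 75,"x": -5.5,"y": -1,"z": 0,"roll": 0},
    {"gripper": 75,"x": -5.5,"y": -1,"z": 0,"roll": 0},
  ],
)

```text
time_s: 33.48
eef_pos: [0.5325, 0.1195, 0.3308]
eef_rot: [0.0, -0.707, 0.707, -0.0]
wrist_force: [0.9, -1.0, -0.6]
opening: 0.751
```

```bash
python3 chk.py; python3 look.py g6.png 270 190 60
```

```text
33.575
s3 T 40 [0.4418 0.1637]
s3 1 fail
s4 T 588 [0.5607 0.2922]
s4 S 400 [0.572  0.2935]
keep T 500 [0.4547 0.1163]
keep S 96 [0.4774 0.1068]
33.675 [0.53226388 0.1187476  0.33040148] 0.7484172482160409 [-0.56946377 -1.00230931  0.31969756]
org 210 130 scale 5.0
```

View pics/g6.png

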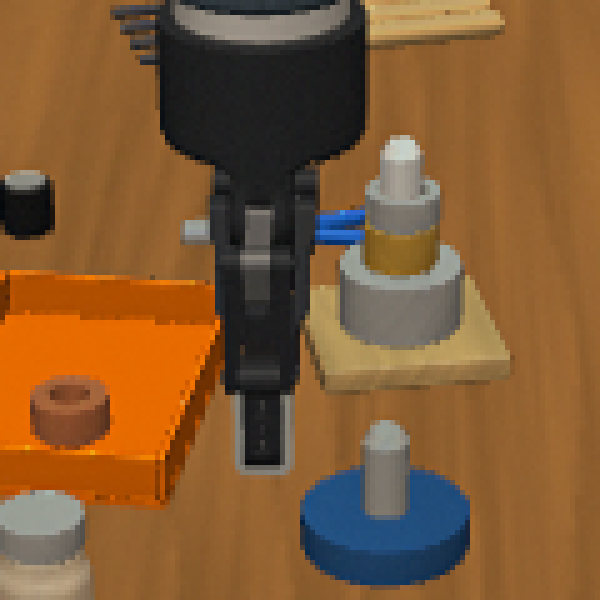

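>>> move_arm(
  moves=[
    {"gripper": 75,"x": -5.5,"y": -1.3,"z": 0,"roll": 0},
    {"gripper": 75,"x": -5.5,"y": -1.3,"z": 0,"roll": 0},
    {"gripper": 75,"x": -5.5,"y": -1.3,"z": 1,"roll": 0},
    {"gripper": 75,"x": -1,"y": -0.1,"z": 4,"roll": 0},
    {"gripper": 75,"x": 0,"y": 0,"z": 4,"roll": 0},
  ],
)

```text
time_s: 34.3
eef_pos: [0.573, 0.2924, 0.2398]
eef_rot: [0.0, -0.707, 0.707, -0.0]
wrist_force: [0.8, -0.3, -0.0]
opening: 0.743
```

>>> move_arm(
  moves=[
    {"gripper": 75,"x": 0,"y": 0,"z": 3,"roll": 0},
    {"gripper": 75,"x": 0,"y": 0,"z": 2,"roll": 0},
    {"gripper": 75,"x": 0,"y": 0,"z": 0,"roll": 0},
    {"gripper": 75,"x": 0,"y": 0,"z": 0,"roll": 0},
    {"gripper": 75,"x": 0,"y": 0,"z": 0,"roll": 0},
  ],
)

```text
time_s: 34.92
eef_pos: [0.5734, 0.2928, 0.1924]
eef_rot: [0.001, -0.707, 0.707, -0.001]
wrist_force: [-0.0, 0.1, -0.7]
opening: 0.751
```

>>> move_arm(
  moves=[
    {"gripper": 75,"x": 0,"y": 0,"z": 1,"roll": 0},
    {"gripper": 75,"x": 0,"y": 0,"z": 0.6,"roll": 0},
    {"gripper": 75,"x": 0,"y": 0,"z": 0,"roll": 0},
    {"gripper": 75,"x": 0,"y": 0,"z": 0,"roll": 0},
  ],
)

```text
time_s: 35.42
eef_pos: [0.5725, 0.2927, 0.1745]
eef_rot: [-0.0, -0.707, 0.707, 0.0]
wrist_force: [0.1, 1.6, -0.9]
opening: 0.751
```

>>> move_arm(
  moves=[
    {"gripper": 30,"x": 0,"y": 0,"z": 0,"roll": 0},
    {"gripper": 30,"x": 0,"y": 0,"z": 0,"roll": 0},
    {"gripper": 30,"x": 0,"y": 0,"z": 0,"roll": 0},
    {"gripper": 30,"x": 0,"y": 0,"z": 0,"roll": 0},
    {"gripper": 30,"x": 0,"y": 0,"z": 0,"roll": 0},
  ],
)

```text
time_s: 36.05
eef_pos: [0.5729, 0.2928, 0.1753]
eef_rot: [0.001, -0.707, 0.707, -0.0]
wrist_force: [-1.6, -1.2, 5.5]
opening: 0.433
```

>>> move_arm(
  moves=[
    {"gripper": 30,"x": 0,"y": 0,"z": -2,"roll": 0},
    {"gripper": 30,"x": 0,"y": 0,"z": -4,"roll": 0},
    {"gripper": 30,"x": 3.5,"y": 0.9,"z": -3,"roll": 0},
    {"gripper": 30,"x": 5,"y": 1.2,"z": 0,"roll": 0},
    {"gripper": 30,"x": 5.5,"y": 1.3,"z": 0,"roll": 0},
  ],
)

```text
time_s: 36.67
eef_pos: [0.538, 0.1518, 0.266]
eef_rot: [-0.001, 0.707, -0.707, 0.001]
wrist_force: [0.5, -1.4, -1.9]
opening: 0.433
```

>>> move_arm(
  moves=[
    {"gripper": 30,"x": 5.5,"y": 1.3,"z": 0,"roll": 0},
    {"gripper": 30,"x": 5.5,"y": 1.3,"z": 0,"roll": 0},
    {"gripper": 30,"x": 5,"y": 1.2,"z": 0,"roll": 0},
    {"gripper": 30,"x": 3.5,"y": 0.9,"z": 0,"roll": 0},
    {"gripper": 30,"x": 1.4,"y": 0.35,"z": 0,"roll": 0},
  ],
)

```text
time_s: 37.3
eef_pos: [0.4874, -0.0579, 0.2653]
eef_rot: [0.0, -0.706, 0.708, -0.0]
wrist_force: [-0.0, 0.7, -2.2]
opening: 0.437
```

>>> move_arm(
  moves=[
    {"gripper": 30,"x": 0,"y": 0,"z": 0,"roll": 0},
    {"gripper": 30,"x": 0,"y": 0,"z": 1.5,"roll": 0},
    {"gripper": 30,"x": 0,"y": 0,"z": 0,"roll": 0},
    {"gripper": 30,"x": 0,"y": 0,"z": 0,"roll": 0},
    {"gripper": 30,"x": 0,"y": 0,"z": 0,"roll": 0},
  ],
)

```text
time_s: 37.92
eef_pos: [0.488, -0.0559, 0.2496]
eef_rot: [-0.0, 0.707, -0.707, 0.0]
wrist_force: [-0.4, -0.3, -1.4]
opening: 0.432
```

>>> move_arm(
  moves=[
    {"gripper": 30,"x": 0,"y": 0,"z": 0.8,"roll": 0},
    {"gripper": 30,"x": 0,"y": 0,"z": 0.5,"roll": 0},
    {"gripper": 30,"x": 0,"y": 0,"z": 0.3,"roll": 0},
    {"gripper": 30,"x": 0,"y": 0,"z": 0.1,"roll": 0},
    {"gripper": 30,"x": 0,"y": 0,"z": 0,"roll": 0},
  ],
)

```text
time_s: 38.55
eef_pos: [0.4881, -0.0564, 0.2328]
eef_rot: [0.0, -0.707, 0.707, -0.0]
wrist_force: [1.4, 0.9, -0.9]
opening: 0.431
```

>>> move_arm(
  moves=[
    {"gripper": 30,"x": 0,"y": 0,"z": 0.1,"roll": 0},
    {"gripper": 30,"x": 0,"y": 0,"z": 0,"roll": 0},
    {"gripper": 30,"x": 0,"y": 0,"z": 0,"roll": 0},
  ],
)

```text
time_s: 38.92
eef_pos: [0.4882, -0.0564, 0.2321]
eef_rot: [0.0, -0.707, 0.707, -0.001]
wrist_force: [1.7, 0.6, 3.4]
opening: 0.437
```

>>> move_arm(
  moves=[
    {"gripper": 30,"x": 0,"y": 0,"z": 0.15,"roll": 0},
    {"gripper": 30,"x": 0,"y": 0,"z": 0,"roll": 0},
    {"gripper": 30,"x": 0,"y": 0,"z": 0,"roll": 0},
  ],
)

```text
time_s: 39.3
eef_pos: [0.4885, -0.0564, 0.2316]
eef_rot: [0.0, -0.707, 0.707, -0.001]
wrist_force: [-0.4, 2.5, 14.5]
opening: 0.438
```

>>> move_arm(
  moves=[
    {"gripper": 30,"x": 0,"y": 0,"z": 0.05,"roll": 0},
    {"gripper": 30,"x": 0,"y": 0,"z": 0,"roll": 0},
    {"gripper": 30,"x": 0,"y": 0,"z": 0,"roll": 0},
  ],
)

```text
time_s: 39.67
eef_pos: [0.4886, -0.0564, 0.2315]
eef_rot: [0.0, -0.707, 0.707, -0.001]
wrist_force: [-2.6, 2.8, 18.3]
opening: 0.433
```

>>> move_arm(
  moves=[
    {"gripper": 30,"x": 0,"y": 0,"z": -3,"roll": 0},
    {"gripper": 30,"x": 1,"y": -1,"z": -3,"roll": 0},
    {"gripper": 30,"x": 4,"y": -4,"z": 0,"roll": 0},
    {"gripper": 30,"x": 4,"y": -4,"z": 0,"roll": 0},
    {"gripper": 30,"x": 4,"y": -4,"z": 0,"roll": 0},
  ],
)

```text
time_s: 40.3
eef_pos: [0.6182, -0.1874, 0.2885]
eef_rot: [-0.001, -0.707, 0.707, 0.001]
wrist_force: [0.6, -0.2, -1.0]
opening: 0.432
```

>>> move_arm(
  moves=[
    {"gripper": 30,"x": 3.6,"y": -2.9,"z": 0,"roll": 0},
    {"gripper": 30,"x": 0,"y": 0,"z": 4,"roll": 0},
    {"gripper": 30,"x": 0,"y": 0,"z": 4,"roll": 0},
    {"gripper": 30,"x": 0,"y": 0,"z": 1.5,"roll": 0},
    {"gripper": 30,"x": 0,"y": 0,"z": 0,"roll": 0},
  ],
)

```text
time_s: 40.92
eef_pos: [0.646, -0.222, 0.193]
eef_rot: [-0.001, -0.707, 0.707, 0.002]
wrist_force: [0.2, 0.3, -0.9]
opening: 0.434
```

>>> move_arm(
  moves=[
    {"gripper": 30,"x": 0,"y": 0,"z": 0.8,"roll": 0},
    {"gripper": 30,"x": 0,"y": 0,"z": 0.5,"roll": 0},
    {"gripper": 30,"x": 0,"y": 0,"z": 0,"roll": 0},
    {"gripper": 30,"x": 0,"y": 0,"z": 0,"roll": 0},
  ],
)

```text
time_s: 41.42
eef_pos: [0.6469, -0.2224, 0.1821]
eef_rot: [0.0, -0.707, 0.707, -0.0]
wrist_force: [0.6, -0.2, -1.0]
opening: 0.436
```

Bottom is about 3 mm above the floor; I'll go down 2 mm more and release, then look for the keeper.

>>> move_arm(
  moves=[
    {"gripper": 30,"x": 0,"y": 0,"z": 0.25,"roll": 0},
    {"gripper": 30,"x": 0,"y": 0,"z": 0,"roll": 0},
    {"gripper": 58,"x": 0,"y": 0,"z": 0,"roll": 0},
    {"gripper": 58,"x": 0,"y": 0,"z": 0,"roll": 0},
    {"gripper": 58,"x": 0,"y": 0,"z": 0,"roll": 0},
  ],
)

```text
time_s: 42.05
eef_pos: [0.6468, -0.2224, 0.1792]
eef_rot: [0.0, -0.707, 0.707, -0.0]
wrist_force: [-0.1, 0.4, 0.2]
opening: 0.577
```

>>> move_arm(
  moves=[
    {"gripper": 58,"x": 0,"y": 0,"z": -2,"roll": 0},
    {"gripper": 58,"x": 0,"y": 0,"z": -5,"roll": 0},
    {"gripper": 75,"x": 0,"y": 0,"z": -5,"roll": 0},
    {"gripper": 75,"x": 0,"y": 0,"z": 0,"roll": 0},
  ],
)

```text
time_s: 42.55
eef_pos: [0.6486, -0.2233, 0.3071]
eef_rot: [0.002, -0.707, 0.707, -0.006]
wrist_force: [-0.2, 0.1, 0.3]
opening: 0.752
```

```bash
cat > kp.py <<'E'
from m import *
for n in('top','side'):
    c=snap(n); r,g,b=[c['img'][...,i].astype(int) for i in range(3)]
    m=((r>150)&(g<90)&(b<90)&(abs(g-b)<40)&(r-g>100)).astype(np.uint8)
    N,L,St,C=cv2.connectedComponentsWithStats(m,connectivity=8)
    for k in range(1,N):
        if St[k,4]<40: continue
        pts=np.argwhere(L==k)[:,::-1]; P=np.concatenate([pts+np.array(o) for o in([-.5,-.5],[.5,-.5],[-.5,.5],[.5,.5])]).astype(np.float32)
        h=cv2.convexHull(P);M=cv2.moments(h);cen=np.array([M['m10'],M['m01']])/M['m00']
        p=fit(c,cen,.02,0,.01,atz(c,[cen],.005)[0,:2]); print(n,St[k],cen.round(1),'A',M['m00'],round(hull(c,*p,.02,0,.01)[1]),p.round(4))
    cv2.imwrite(f'pics/k_{n}.png',c['img'][:,:,::-1])
print(ctrl.get_obs()['time_s'],ctrl.get_obs()['eef_pos'])
E
python3 kp.py
```

```text
top [192 144  28  13 253] [205.7 150.1] A 278.0 219 [0.6553 0.1914]
top [231 210  17  16 144] [239.3 217.4] A 228.0 222 [0.4895 0.1074]
side [277 270  18  14 141] [285.2 276.5] A 207.5 242 [0.4894 0.105 ]
side [191 283  21  29 290] [200.7 297. ] A 346.5 280 [0.6561 0.1779]
42.65 [ 0.64691001 -0.22244967  0.30106352]
```

View pics/k_side.png

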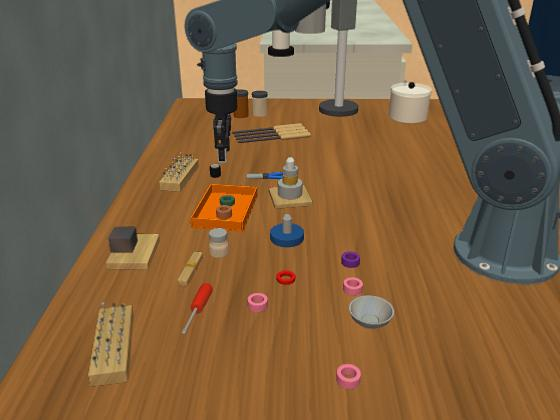

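>>> move_arm(
  moves=[
    {"gripper": 75,"x": -5.4,"y": 2.6,"z": 0,"roll": 0},
    {"gripper": 75,"x": -5.4,"y": 2.6,"z": 0,"roll": 0},
    {"gripper": 75,"x": -5.4,"y": 2.6,"z": 0,"roll": 0},
    {"gripper": 75,"x": -5.4,"y": 2.6,"z": 0,"roll": 0},
    {"gripper": 75,"x": -5.4,"y": 2.6,"z": 0,"roll": 0},
  ],
)

```text
time_s: 43.28
eef_pos: [0.5151, 0.0493, 0.2977]
eef_rot: [-0.001, -0.707, 0.707, 0.001]
wrist_force: [1.2, 0.2, 0.7]
opening: 0.748
```

>>> move_arm(
  moves=[
    {"gripper": 75,"x": -5.9,"y": 2.7,"z": 0,"roll": 0},
    {"gripper": 75,"x": 0,"y": 0,"z": 4,"roll": 0},
    {"gripper": 75,"x": 0,"y": 0,"z": 4,"roll": 0},
    {"gripper": 75,"x": 0,"y": 0,"z": 2.5,"roll": 0},
    {"gripper": 75,"x": 0,"y": 0,"z": 1,"roll": 0},
  ],
)

```text
time_s: 43.9
eef_pos: [0.4893, 0.1046, 0.1815]
eef_rot: [-0.002, -0.707, 0.707, 0.002]
wrist_force: [-0.7, -0.1, 0.2]
opening: 0.75
```

>>> move_arm(
  moves=[
    {"gripper": 75,"x": 0,"y": 0,"z": 0,"roll": 0},
    {"gripper": 75,"x": 0,"y": 0,"z": 0,"roll": 0},
    {"gripper": 75,"x": 0,"y": 0,"z": 0,"roll": 0},
    {"gripper": 75,"x": 0,"y": 0,"z": 0,"roll": 0},
  ],
)

```text
time_s: 44.4
eef_pos: [0.4912, 0.1045, 0.1848]
eef_rot: [0.0, -0.707, 0.707, -0.001]
wrist_force: [-0.3, -0.2, -0.4]
opening: 0.755
```

```bash
python3 kp.py; python3 look.py g7.png 285 262 40
```

```text
top [192 144  28  13 250] [205.7 150.1] A 276.5 219 [0.6553 0.1914]
side [191 283  21  30 300] [200.7 297.2] A 352.5 280 [0.6561 0.1785]
44.5 [0.4910715  0.10452784 0.18452777]
44.6 [0.49095724 0.104544   0.18429512] 0.7499477647000904 [0.47643242 0.21095694 1.20427403]
org 245 222 scale 7.5
```

View pics/g7.png

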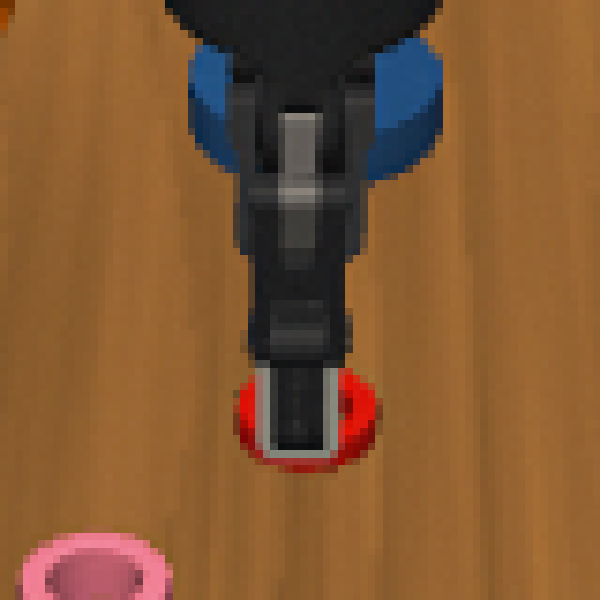

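>>> move_arm(
  moves=[
    {"gripper": 75,"x": -0.25,"y": 0.17,"z": 0.5,"roll": 0},
    {"gripper": 75,"x": 0,"y": 0,"z": 0.5,"roll": 0},
    {"gripper": 75,"x": 0,"y": 0,"z": 0,"roll": 0},
    {"gripper": 75,"x": 0,"y": 0,"z": 0,"roll": 0},
    {"gripper": 75,"x": 0,"y": 0,"z": 0,"roll": 0},
  ],
)

```text
time_s: 45.22
eef_pos: [0.4893, 0.107, 0.1742]
eef_rot: [0.0, -0.707, 0.707, -0.0]
wrist_force: [0.2, -0.0, 0.2]
opening: 0.749
```

>>> move_arm(
  moves=[
    {"gripper": 30,"x": 0,"y": 0,"z": 0,"roll": 0},
    {"gripper": 30,"x": 0,"y": 0,"z": 0,"roll": 0},
    {"gripper": 30,"x": 0,"y": 0,"z": 0,"roll": 0},
    {"gripper": 30,"x": 0,"y": 0,"z": 0,"roll": 0},
    {"gripper": 30,"x": 0,"y": 0,"z": 0,"roll": 0},
  ],
)

```text
time_s: 45.85
eef_pos: [0.4894, 0.107, 0.1748]
eef_rot: [0.0, -0.707, 0.707, -0.0]
wrist_force: [-2.8, 0.0, 7.1]
opening: 0.433
```

>>> move_arm(
  moves=[
    {"gripper": 30,"x": 0,"y": 0,"z": -2,"roll": 0},
    {"gripper": 30,"x": 0,"y": 0,"z": -4,"roll": 0},
    {"gripper": 30,"x": 2,"y": 0,"z": -4,"roll": 0},
    {"gripper": 30,"x": 4,"y": 0,"z": -4,"roll": 0},
    {"gripper": 30,"x": 5.5,"y": 0.1,"z": 0,"roll": 0},
  ],
)

```text
time_s: 46.48
eef_pos: [0.4894, -0.0086, 0.3179]
eef_rot: [-0.002, 0.708, -0.706, 0.003]
wrist_force: [0.7, -0.5, -2.8]
opening: 0.429
```

>>> move_arm(
  moves=[
    {"gripper": 30,"x": 5.5,"y": 0.2,"z": 0,"roll": 0},
    {"gripper": 30,"x": 5.5,"y": 0.2,"z": 0,"roll": 0},
    {"gripper": 30,"x": 5.5,"y": 0.2,"z": 0,"roll": 0},
    {"gripper": 30,"x": 5,"y": 0,"z": 0,"roll": 0},
    {"gripper": 30,"x": 3.4,"y": 0,"z": 0,"roll": 0},
  ],
)

```text
time_s: 47.1
eef_pos: [0.4815, -0.2592, 0.314]
eef_rot: [-0.0, -0.706, 0.708, -0.0]
wrist_force: [-0.2, 0.4, -1.8]
opening: 0.429
```

>>> move_arm(
  moves=[
    {"gripper": 30,"x": 0,"y": 0,"z": 0,"roll": 0},
    {"gripper": 30,"x": 0,"y": 0,"z": 0,"roll": 0},
    {"gripper": 30,"x": 0,"y": 0,"z": 0,"roll": 0},
    {"gripper": 30,"x": 0,"y": 0,"z": 0,"roll": 0},
    {"gripper": 30,"x": 0,"y": 0,"z": 0,"roll": 0},
  ],
)

```text
time_s: 47.72
eef_pos: [0.4822, -0.2564, 0.3142]
eef_rot: [-0.0, 0.707, -0.707, 0.0]
wrist_force: [-0.2, -0.6, -1.2]
opening: 0.431
```

```bash
python3 look.py g8.png 289 160 40
```

```text
47.825 [ 0.48212517 -0.25661305  0.31415223] 0.4288281580123906 [ 0.19051247 -0.68083013 -0.43292747]
org 249 120 scale 7.5
```

View pics/g8.png

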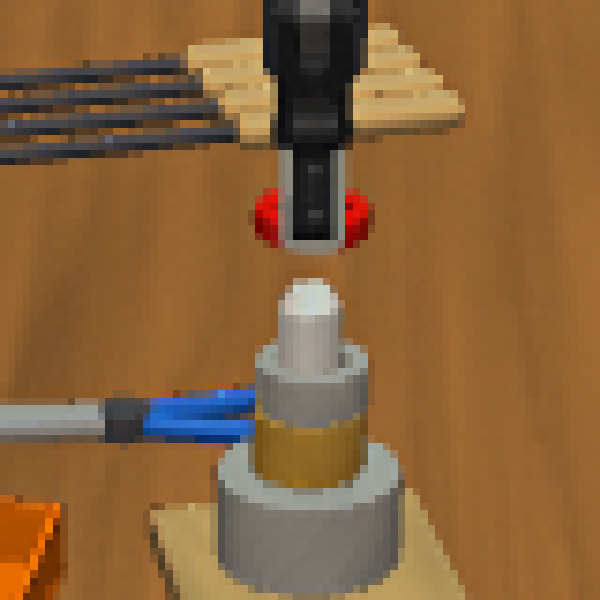

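>>> move_arm(
  moves=[
    {"gripper": 30,"x": 0.05,"y": -0.05,"z": 1,"roll": 0},
    {"gripper": 30,"x": 0,"y": 0,"z": 1,"roll": 0},
    {"gripper": 30,"x": 0,"y": 0,"z": 0.8,"roll": 0},
    {"gripper": 30,"x": 0,"y": 0,"z": 0.2,"roll": 0},
    {"gripper": 30,"x": 0,"y": 0,"z": 0,"roll": 0},
  ],
)

```text
time_s: 48.45
eef_pos: [0.4825, -0.2575, 0.2839]
eef_rot: [-0.0, -0.707, 0.707, 0.0]
wrist_force: [-0.2, 0.2, -1.1]
opening: 0.428
```

>>> move_arm(
  moves=[
    {"gripper": 30,"x": 0,"y": 0,"z": 0.8,"roll": 0},
    {"gripper": 30,"x": 0,"y": 0,"z": 0.4,"roll": 0},
    {"gripper": 30,"x": 0,"y": 0,"z": 0.3,"roll": 0},
    {"gripper": 30,"x": 0,"y": 0,"z": 0,"roll": 0},
    {"gripper": 30,"x": 0,"y": 0,"z": 0,"roll": 0},
  ],
)

```text
time_s: 49.08
eef_pos: [0.4826, -0.2575, 0.2692]
eef_rot: [0.0, -0.707, 0.707, -0.0]
wrist_force: [0.3, -0.6, -1.3]
opening: 0.429
```

>>> move_arm(
  moves=[
    {"gripper": 30,"x": 0,"y": 0,"z": 0.15,"roll": 0},
    {"gripper": 30,"x": 0,"y": 0,"z": 0.05,"roll": 0},
    {"gripper": 30,"x": 0,"y": 0,"z": 0,"roll": 0},
    {"gripper": 30,"x": 0,"y": 0,"z": 0,"roll": 0},
  ],
)

```text
time_s: 49.58
eef_pos: [0.4825, -0.2574, 0.2671]
eef_rot: [0.0, -0.707, 0.707, -0.0]
wrist_force: [0.5, 0.8, -1.3]
opening: 0.426
```

>>> move_arm(
  moves=[
    {"gripper": 75,"x": 0,"y": 0,"z": 0,"roll": 0},
    {"gripper": 75,"x": 0,"y": 0,"z": 0,"roll": 0},
    {"gripper": 75,"x": 0,"y": 0,"z": 0,"roll": 0},
    {"gripper": 75,"x": 0,"y": 0,"z": -2,"roll": 0},
    {"gripper": 75,"x": 0,"y": 0,"z": -5,"roll": 0},
  ],
)

```text
time_s: 50.2
eef_pos: [0.4816, -0.2568, 0.3353]
eef_rot: [-0.0, -0.707, 0.707, 0.003]
wrist_force: [1.0, -0.6, 0.5]
opening: 0.75
```

>>> move_arm(
  moves=[
    {"gripper": 75,"x": 0,"y": 0,"z": -5,"roll": 0},
    {"gripper": 75,"x": -4,"y": 3,"z": -2,"roll": 0},
    {"gripper": 75,"x": -4,"y": 3,"z": 0,"roll": 0},
    {"gripper": 75,"x": 0,"y": 0,"z": 0,"roll": 0},
    {"gripper": 75,"x": 0,"y": 0,"z": 0,"roll": 0},
  ],
)

```text
time_s: 50.82
eef_pos: [0.4228, -0.1777, 0.4076]
eef_rot: [0.0, -0.707, 0.707, -0.001]
wrist_force: [0.3, -0.9, -0.1]
opening: 0.752
```

```bash
python3 - <<'E'
from h import *
S=snap('side');T=snap('top'); o=ctrl.get_obs(); print(o['time_s'],o['eef_pos'],o['wrist_force'])
R=np.zeros((600,800,3),np.uint8); R[:400,:533]=cv2.resize(S['img'][140:260,180:340],(533,400)); R[400:,:300]=cv2.resize(T['img'][110:250,300:510],(300,200)); R[400:,300:]=cv2.resize(S['img'][230:400,130:440],(500,200))
cv2.imwrite('pics/g9.png',R[:,:,::-1])
E
```

```text
50.925 [ 0.42308484 -0.17820872  0.40723962] [ 0.95715425 -0.26868644 -0.3051948 ]
```

View pics/g9.png

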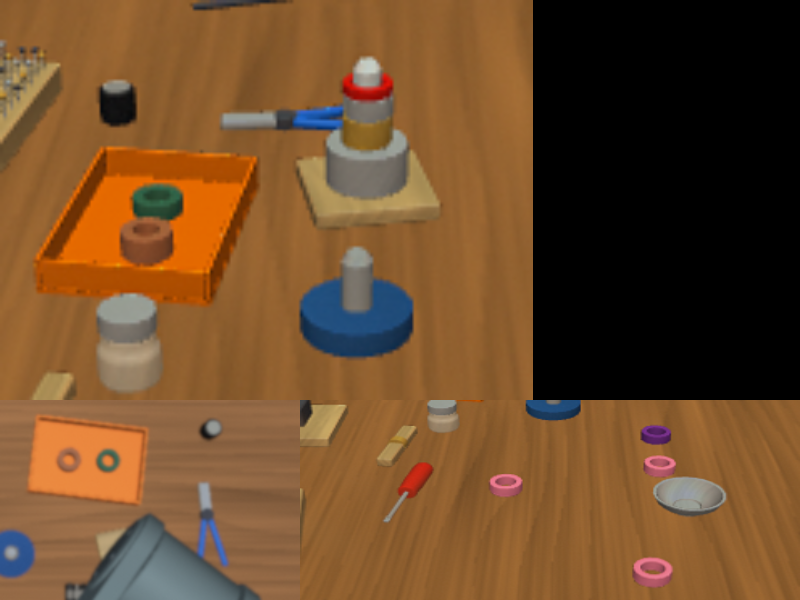

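All as intended: brass, steel and red are stacked flush on the journal, copper and green lie in the tray, and nothing else has moved. Handing in.

```bash
python3 -c "
from h import *
print(ctrl.hand_in())"
```

```text
the job is handed in; nothing more can be done
None
```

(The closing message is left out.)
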